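Cap the lathe's dust collector

ROBOT

A 6-joint arm with a two-finger parallel gripper is mounted at the origin on the work surface. World frame = base frame: x ahead of the robot, y to its left, z up, the work surface at z = 0. Lengths are in m, angles in rad, forces in N, time in s.
With the tool pointing down it reaches from about 0.3 to 0.875 m from the base axis. Payload 6.4 kg.
Tool frame: the origin (TCP) lies midway between the tips of the shut fingers; the grasp point (between the pads) lies 19 mm behind it (ctrl.pinch_z is the distance from the TCP to the grasp point, in m); z points along the fingers, y is the line along which they close (so a half turn about z gives the same grasp; the last joint's range is limited). The gripper opens to 85 mm and grips with 20 to 120 N. Pads are 22 mm wide; open, the fingers measure 114 mm over their backs; the gripper's body (76 mm by 85 mm) begins 54 mm behind the grasp point. The pads swing forward as they close: fully open they stand 13 mm farther back than shut.
Start: joints at [-1.542, 0.181, 1.607, -0, 1.354, -0.206], TCP at [0.134, -0.559, 0.196] pointing down, gripper open.
Joint ranges: [-2.99, 2.99], [-0.89, 2.07], [0.3, 2.58], [-1.14, 4.28], [0, 2.63], [-3.12, 3.12]. Speed limits (rad/s): [2.57, 2.57, 3.01, 3.14, 3.14, 3.14].

INTERFACE

Orientations are given as a unit quaternion [w, x, y, z].
In Python, from bench import ctrl gives the robot as it stands.
- The arm moves only by the tool apply_moves, never from a script. Its argument "moves" is a list of rows, each an object with "jaw": the opening, from 0 (shut) to 1 (fully open); "offset": the shift along the tool's x, y, z in mm, a list of three; "rot": the turn, a rotation vector about the tool's x, y, z in degrees, a list of three. In form: [{"jaw": jaw, "offset": [dx, dy, dz], "rot": [ax, ay, az]}, ...]. A call has exactly 5 rows; each row shifts and turns the commanded pose from where the row before left it, along the tool's axes as they then stand; what a row does not reach is not made up. A row lasts 1/8 s, in which the tool goes at most 62.5 mm and 10.7 degrees, less where a joint would pass 70% of its speed; a pose out of reach is approached as far as the arm can. A call is refused whole if a number of a shift passes 62.5 or a number of a turn 10.7, either way. A call with a gripper value outside its range is refused whole. The fingers move at their own pace and stop on an object; the grip force is fixed at half the most. Time passes only in rows, so rows that do not move let the fingers close, or fill a call up. It gives the time, the measured TCP pose, the force, the opening and the grip force at its end, in the units of the state.
- ctrl.get_obs(): the state, without advancing time (a new reading comes with each control period).
- ctrl.camera(name): name is "side" or "top"; returns (picture, depth): 400x640x3 uint8, red, green, blue; 400x640 float32, m along the optical axis (not along the pixel's ray), 0 where there is no reading.
- ctrl.camera_params(name): a dict with "K" (3x3 intrinsics, pixels), "dist" ([k1, k2, p1, p2, k3] as OpenCV has them; the pictures are not rectified), "cam_to_world" (4x4, takes a point from camera to world coordinates). Camera axes: x right, y down, z forward; pixel columns grow to the right and rows downward; lengths in m; the calibration is good to about 2 mm. A picture is of the moment at which its call begins. camera_params takes no time and is no camera call.
- ctrl.hand_in(): hands the job in; it is judged then, once.
Trained networks look in the newest picture that a camera, given by its name, has taken for a name from the list of things; names that differ only in an ending like _2 or _b are one class to them, and where a whole thing is asked for, a point or a joint stands for the part that bears it (a point fixed in the world has none). Each returns a list of dicts, best first, with "score" (0 to 1); they miss things now and then, are a little off and sometimes report something else, mostly with a low value. They report only what shows in the picture. A call takes as long as a camera call. They do not tell look-alikes from the thing itself.
- ctrl.outline_of(camera, target): "region" (400x640 bool, what is visible of it) and "position" ([column, row] in pixels, amid what is visible of it).
The state is a dict: "time_s": time; "q": joint angles; "dq": joint speeds; "joint_efforts": joint torques, N m; "eef_pos": TCP position; "eef_rot": TCP orientation; "wrist_force": force on the tool from outside, world axes, zero at the start; "torque": the same for the moment, N m; "opening": opening from 0.0 (shut) to 1.0 (fully open); "grasp_force": force on a finger pad.
Only numpy, scipy, OpenCV 4.12 (cv2) and the standard library are available. Lean on these libraries where they do the work, as an engineer would, in place of code of your own. Each camera call takes 0.05 s, during which the arm holds its last target. There are 200 camera calls.

TASK

Shut off the spare dust collector: push the plywood collector box square and fully home into the corner of the wooden fence, flush against both rails. Then pinch the two side tabs of the sprung dust cap together, fit the cap squarely onto the sloping port and let the tabs spring out under the rim, leaving it seated all round with the box still home. Leave everything else on the bench where it is.

Things in the scene. Friction and masses are not known exactly. Their poses are not given: they have to be found in the camera images.
- fence: L-shaped fence of two light wooden rails fixed to the bench, 40 mm high, 30 mm thick, yaw within 0.2 rad. Origin: inside corner, at bench level. The far rail's face is the plane x = 0 (y from -170 to 0 mm), the side rail's face the plane y = 0 (x from -150 to 0 mm); the box belongs at x < 0, y < 0
- collector: loose plywood box, 0.65 to 1 kg, slides at about 5 N; 140 (x) x 150 (y) x 60 mm high, plus a block 100 mm wide (y) and 90 mm high on its rear (x +25 to +70 mm) and the sloping port on top. Origin: centre of its underside. Home: +x face on the far rail, +y face on the side rail, i.e. origin at (-70, -75) mm in the fence's frame. Origin starts 20 to 50 mm short, yawed up to 0.25 rad
- box_corner (a point): the box's bottom corner at its +x, +y end (70, 75, 0 mm from the box's origin), which goes into the fence's inside corner
- port: round steel dust port fixed on the box, 89 mm outside (strap 93 mm), its mouth sloping 35 degrees: z points out of the mouth, up and towards the box's -x; y is the box's y. Origin: centre of the mouth in the rim's outer face, 100 mm up over the box's centre. Mouth 67 mm across; the rim is a flat lip 4 mm thick; behind it the bore is 82 mm wide, 20 mm deep in all
- cap_grip (a point): sprung dust cap, loose, 0.1 kg, lying right way up (z up): black disc 84 mm across, 5 mm thick, under it a spigot 60 mm wide (tapered to 52 mm at its foot), 14 mm deep; on it two upright grey tabs at +y and -y. This point: midway between the tabs, where to grip them, 22 mm above the disc's top, 41 mm above the spigot's foot. Fits at any turn about its axis
- cap_seat (a point): centre of the underside of the cap's disc, 27 mm below cap_grip, same axes; seated when it lies on the port's origin, z along the port's z. The tabs' square barbs stand beside the spigot, 6 to 13 mm below this face, 12 mm wide: they span 76 mm free (too wide for the mouth), 58 mm pinched
- tab_left (a joint): inward travel of the cap's +y tab (m): 0 free, 0.009 fully pinched. The tabs are paddles 18 mm wide (x), 6 mm thick, from the disc to 14 mm above cap_grip; outer faces 52 mm apart free, 34 mm pinched. Each is sprung: 3.5 N at first, 9.5 N fully in; a grip of 20 to 30 N along y holds both on their stops and carries the cap
- tab_right (a joint): inward travel of the cap's -y tab (m), as tab_left
- tool_rest: fixed obstacle behind the far rail: post 22 mm thick carrying a bar 20 (x) x 150 (y) x 28 mm whose top is 126 mm above the bench; origin at the foot of the post
- screw_lid: bystander: plain round black screw lid, 74 mm across, 20 mm thick, with one round 24 mm knob in its middle (42 mm high in all), no tabs; origin at the centre of its underside
- wax_jar: bystander: round jar, 62 mm across, 70 mm high; origin at the centre of its underside
- gouge: bystander: turning gouge lying on the bench, 355 mm long, 30 mm thick, along its x axis (wooden handle to -x from -140 to +60 mm, steel to +215 mm); origin on the bench under its middle
- bowl: bystander: turned wooden bowl, 130 mm across, 50 mm high; origin at the centre of its underside
- offcut: bystander: dark wooden offcut 90 x 60 x 35 mm; origin at the centre of its underside
- calipers: bystander: steel calipers lying flat, about 150 x 100 x 10 mm, long along x; origin near their middle on the bench
- glue_bottle: bystander: upright bottle, 48 mm across, 120 mm high, just outside the fence's side rail; origin at the centre of its underside
Things that resemble listed ones, but are neither listed nor needed, are in the scene too. Leave any turquoise look-alike of the part that bears cap_grip alone.

How it is judged:
On the way, in this order (a step that is already met when the one before it is completed fails the run):
1. the collector box is pushed home, flush against both rails (x of box_corner in the frame of fence above -0.004 m and y of box_corner in the frame of fence above -0.004 m and angle between the x axis of collector and the x axis of fence, either way round below 0.03 rad), for 0.2 s.
2. the cap, both tabs pinched, is brought to the mouth of the port (value of joint each of tab_left, tab_right above 0.0065 m and distance between cap_seat and port below 0.025 m), for 0.05 s.
3. the tabs have sprung out under the rim of the port (distance between cap_seat and port below 0.006 m and value of joint each of tab_left, tab_right below 0.002 m), for 0.1 s.
At the end, for the whole second after the job is handed in: Box flat and at rest, corner within 4 mm of both rails, sides within 0.03 rad of them. Cap at rest on the port, tabs outward: disc centre within 6 mm of the mouth's centre, axis within 0.06 rad of the port's, both tabs sprung out to within 2 mm of free under the rim (all of step 1 and all of step 3 and z of cap_grip in the frame of port above 0.02 m and angle between the z axis of cap_seat and the z axis of port, either way round below 0.06 rad and linear speed of each of cap, collector below 0.02 m/s and angle between collector's own z axis and vertical below 0.05 rad); the robot touches nothing.
It fails at once if another thing on the bench is shifted by more than 25 mm (distance of any of screw_lid, wax_jar, gouge, bowl, offcut, calipers, glue_bottle from where it was at the start of the episode above 0.025 m).
It also fails if it takes over 72 s, if anything falls off the work surface, if the arm or the gripper's body presses on something with over 40 N, if the wrist force passes 120 N, or if a joint passes its speed limit or range.

## Working session

There is one attempt and no reset: what is moved stays moved. The work goes in short steps, Python scripts to look and compute and a tool call to move; the robot and the scene stay as the last step left them, time stands still between calls to the robot, and variables do not carry over. Pictures are saved under pics/ and viewed, at most 10 in all, crops included, and the job is handed in when it is done.

Besides the shell and the picture viewer there is one more tool, called after ">>>" as name([rows], argument=value, ...), one row to a line, values as JSON. apply_moves: Moves the arm, as the interface text tells. Its arguments: {"type":"object","properties":{"moves":{"type":"array"}},"required":["moves"]}

```bash
mkdir -p pics; ls
cat > h.py <<'E'
import numpy as np, cv2
from bench import ctrl
def cloud(name):
    im,d=ctrl.camera(name); p=ctrl.camera_params(name)
    K=np.array(p["K"]);D=np.array(p["dist"]);T=np.array(p["cam_to_world"])
    v,u=np.mgrid[0:400,0:640]
    n=cv2.undistortPoints(np.stack([u,v],-1).reshape(-1,1,2).astype(np.float64),K,D).reshape(400,640,2)
    P=np.dstack([n[...,0]*d,n[...,1]*d,d])
    W=P@T[:3,:3].T+T[:3,3]; W[d<=0]=np.nan
    return im,W
def save(im,f): cv2.imwrite("pics/"+f,cv2.cvtColor(im,cv2.COLOR_RGB2BGR))
E
python3 - <<'E'
from h import *
for c in("top","side"):
    im,W=cloud(c); np.savez(c+".npz",im=im,W=W); save(im,c+"0.png")
    print(c,np.round(ctrl.camera_params(c)["cam_to_world"],3).tolist())
    for t in("fence","collector","port","cap_grip","tool_rest","screw_lid","wax_jar","gouge","bowl","offcut","calipers","glue_bottle"):
        for r in ctrl.outline_of(c,t)[:3]:
            m=r["region"]; w=np.nanmedian(W[m],0) if m.any() else None
            print(t,round(r["score"],2),np.round(r["position"]),m.sum(),np.round(w,3), np.round(np.nanpercentile(W[m][:,2],95),3))
E
```

```text
pics
top [[0.019, -0.989, 0.149, 0.288], [-1.0, -0.017, 0.012, -0.066], [-0.01, -0.149, -0.989, 1.462], [0.0, 0.0, 0.0, 1.0]]
collector 0.97 [333. 165.] 1739 [ 0.629 -0.08   0.062] 0.113
port 0.69 [331. 156.] 564 [ 0.646 -0.08   0.089] 0.12
cap_grip 0.96 [381. 268.] 398 [ 0.257 -0.256  0.019] 0.048
cap_grip 0.92 [427. 282.] 438 [ 0.218 -0.415  0.019] 0.049
cap_grip 0.81 [409. 252.] 459 [ 0.318 -0.354  0.019] 0.048
tool_rest 0.92 [316. 112.] 499 [ 0.792 -0.028  0.118] 0.128
screw_lid 0.76 [402. 181.] 338 [ 0.575 -0.329  0.019] 0.041
wax_jar 0.82 [220. 207.] 298 [0.462 0.325 0.067] 0.073
wax_jar 0.34 [314. 114.] 458 [ 0.791 -0.025  0.12 ] 0.128
gouge 0.85 [454. 203.] 503 [ 0.49  -0.513  0.024] 0.031
gouge 0.67 [256. 129.] 442 [0.774 0.193 0.033] 0.039
bowl 0.59 [208. 167.] 933 [0.626 0.372 0.023] 0.05
offcut 0.8 [253. 124.] 470 [0.777 0.194 0.033] 0.039
calipers 0.51 [396. 146.] 201 [ 0.737 -0.318  0.007] 0.013
glue_bottle 0.53 [276. 163.] 209 [0.618 0.107 0.079] 0.119
side [[0.995, -0.059, 0.082, 0.393], [-0.099, -0.726, 0.68, -1.136], [0.019, -0.685, -0.728, 1.215], [0.0, 0.0, 0.0, 1
[... 161 characters left out ...]
3   0.018] 0.047
cap_grip 0.91 [294. 236.] 409 [ 0.419 -0.179  0.018] 0.048
cap_grip 0.72 [264. 288.] 540 [ 0.32  -0.36   0.018] 0.049
cap_grip 0.63 [246. 260.] 501 [ 0.254 -0.259  0.018] 0.048
tool_rest 0.78 [398. 189.] 442 [ 0.793 -0.036  0.109] 0.127
tool_rest 0.4 [398. 278.] 53 [ 0.736 -0.359  0.008] 0.011
screw_lid 0.7 [345. 274.] 427 [ 0.574 -0.341  0.019] 0.04
wax_jar 0.8 [292. 135.] 317 [0.462 0.314 0.043] 0.07
gouge 0.86 [325. 329.] 825 [ 0.493 -0.521  0.024] 0.03
bowl 0.86 [333. 131.] 583 [0.62  0.383 0.028] 0.049
offcut 0.8 [377. 156.] 371 [0.777 0.177 0.031] 0.037
calipers 0.63 [396. 275.] 154 [ 0.735 -0.336  0.007] 0.012
glue_bottle 0.68 [344. 170.] 298 [0.626 0.096 0.061] 0.116
```

Run:
```python
import cv2
a=cv2.imread("pics/top0.png")[80:330,180:500];b=cv2.imread("pics/side0.png")[110:350,180:500]
cv2.imwrite("pics/t1.png",cv2.resize(a,None,fx=2.4,fy=2.4,interpolation=cv2.INTER_CUBIC))
cv2.imwrite("pics/s1.png",cv2.resize(b,None,fx=2.4,fy=2.4,interpolation=cv2.INTER_CUBIC))
```

```text
(no output)
```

View pics/t1.png

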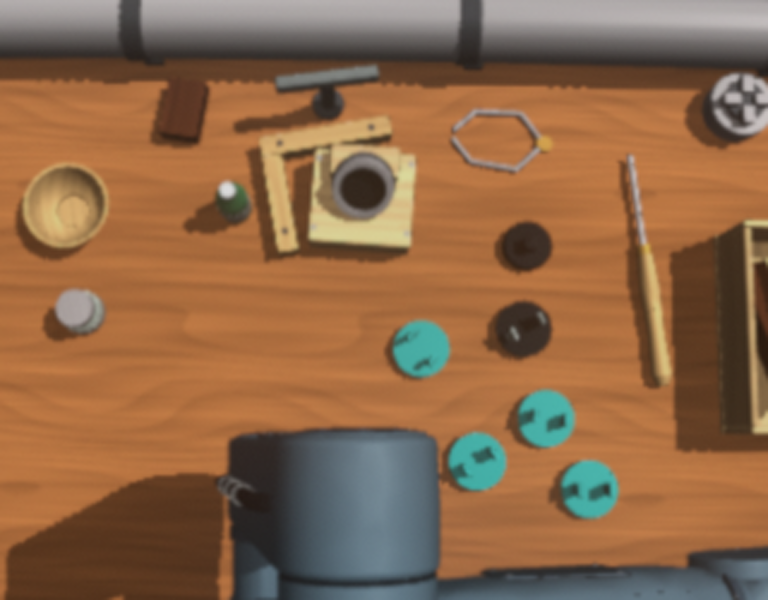

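View pics/s1.png

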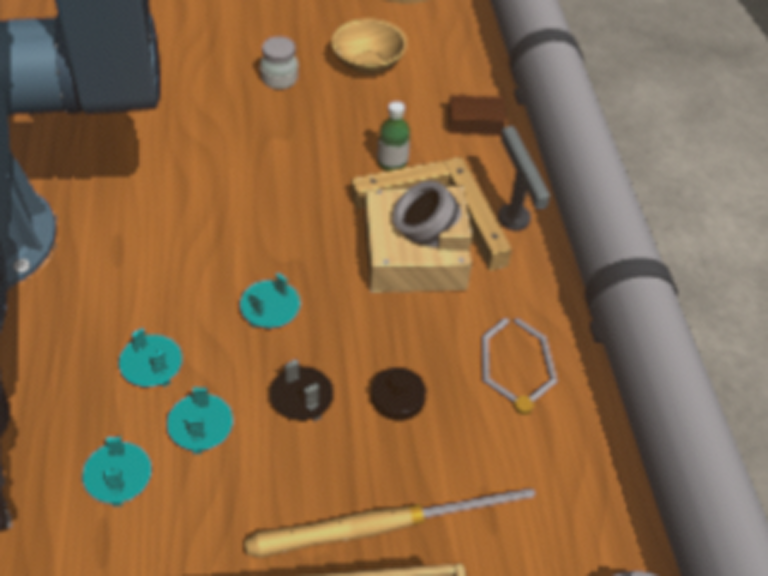

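```bash
cat >> h.py <<'E'
def rect(P):
    r=cv2.minAreaRect((P[:,:2]*1000).astype(np.float32)); return np.round(r[0],1),np.round(r[1],1),round(r[2],2), np.round(cv2.boxPoints(r),0).tolist()
def box(W,lo,hi): return W[np.all((W>lo)&(W<hi),-1)]
E
python3 - <<'E'
from h import *
for c in("top","side"):
    W=np.load(c+".npz")["W"]; print(c)
    print(" bench z",np.nanmedian(box(W,[.4,-.2,-.02],[.55,.1,.02])[:,2]))
    print(" boxtop",rect(box(W,[.5,-.2,.055],[.75,.0,.066])))
    F=box(W,[.5,-.2,.034],[.85,.09,.046])
    m=np.zeros((400,640),np.uint8); R=np.all((W>[.5,-.2,.034])&(W<[.85,.09,.046]),-1)
    n,l,s,ce=cv2.connectedComponentsWithStats(R.astype(np.uint8),connectivity=8)
    for i in range(1,n):
        if s[i,4]>20: print(" comp",s[i,4],np.round(np.median(W[l==i],0),3),rect(W[l==i]))
    q=box(W,[.38,-.4,.012],[.52,-.26,.025]); print(" disc",rect(q),np.round(cv2.minEnclosingCircle((q[:,:2]*1000).astype(np.float32)),1) if 0 else cv2.minEnclosingCircle((q[:,:2]*1000).astype(np.float32)))
    t=box(W,[.38,-.4,.03],[.52,-.26,.07]); print(" tabs",np.round(t*1000,0).tolist())
    p=box(W,[.5,-.2,.07],[.75,.02,.16]); print(" high",len(p))
    b=box(W,[.5,-.2,.085],[.75,.0,.096]); print(" z90",rect(b))
E
```

```text
top
 bench z -0.00015022816659138183
 boxtop (array([635.4, -79.6]), array([149.6, 136.9]), 86.47, [[562.0, -150.0], [699.0, -158.0], [708.0, -9.0], [572.0, -1.0]])
 comp 725 [0.716 0.028 0.039] (array([662.5, -36.5]), array([178.3, 198.6]), 11.34, [[556.0, 43.0], [595.0, -151.0], [769.0, -116.0], [730.0, 78.0]])
 disc (array([ 452.4, -322.5]), array([79.5, 82.4]), 0.4, [[412.0, -282.0], [413.0, -364.0], [492.0, -363.0], [492.0, -281.0]]) ((452.13525390625, -322.4891357421875), 41.87068176269531)
 tabs [[469.0, -337.0, 58.0], [470.0, -342.0, 53.0], [468.0, -338.0, 38.0], [466.0, -338.0, 55.0], [466.0, -341.0, 56.0], [467.0, -346.0, 48.0], [465.0, -339.0, 31.0], [464.0, -340.0, 44.0], [462.0, -341.0, 55.0], [463.0, -345.0, 52.0], [460.0, -340.0, 43.0], [460.0, -343.0, 46.0], [459.0, -345.0, 56.0], [460.0, -349.0, 51.0], [458.0, -342.0, 33.0], [457.0, -344.0, 41.0], [455.0, -345.0, 56.0], [456.0, -348.0, 55.0], [454.0, -345.0, 37.0], [448.0, -299.0, 55.0], [445.0, -297.0, 47.0], [445.0, -300.0, 53.0], [445.0, -303.0, 53.0], [443.0, -299.0, 39.0], [441.0, -299.0, 55.0], [441.0, -303.0, 
[... 1838 characters left out ...]
5.0, 52.0], [464.0, -345.0, 52.0], [467.0, -343.0, 48.0], [455.0, -347.0, 50.0], [458.0, -348.0, 51.0], [461.0, -346.0, 47.0], [464.0, -347.0, 48.0], [467.0, -345.0, 46.0], [454.0, -351.0, 50.0], [458.0, -349.0, 47.0], [461.0, -349.0, 47.0], [464.0, -345.0, 40.0], [467.0, -345.0, 41.0], [455.0, -349.0, 42.0], [458.0, -349.0, 43.0], [461.0, -346.0, 37.0], [464.0, -346.0, 37.0], [467.0, -346.0, 37.0], [454.0, -351.0, 41.0], [457.0, -352.0, 41.0], [461.0, -346.0, 33.0], [464.0, -349.0, 36.0], [454.0, -349.0, 32.0], [457.0, -352.0, 36.0], [460.0, -351.0, 34.0]]
 high 651
 z90 (array([656. , -86.5]), array([101.3,  96.4]), 86.69, [[605.0, -134.0], [701.0, -140.0], [707.0, -39.0], [611.0, -33.0]])
```

```bash
cat >> h.py <<'E'
from scipy.spatial.transform import Rotation as Ro
def toolR(z,y):
    z=np.array(z,float);z/=np.linalg.norm(z);y=np.array(y,float);y-=z*(y@z);y/=np.linalg.norm(y)
    return np.column_stack([np.cross(y,z),y,z])
def cur():
    o=ctrl.get_obs();q=o["eef_rot"];return np.array(o["eef_pos"]),Ro.from_quat([q[1],q[2],q[3],q[0]]).as_matrix(),o
def go(pos,R):
    "rotation first (tool axes, deg), then the shift in the axes after it; both half-turn choices"
    p,C,o=cur()
    for s in(1,-1):
        T=R@np.diag([s,s,1]); rv=Ro.from_matrix(C.T@T).as_rotvec(degrees=True)
        print("rot",np.round(rv,2),"offs before",np.round(C.T@(pos-p)*1000,1),"offs after",np.round(T.T@(pos-p)*1000,1))
def fence(yaw,c): 
    R=Ro.from_euler("z",yaw).as_matrix(); return R,np.array([c[0],c[1],0.])
E
python3 - <<'E'
from h import *
W=np.load("top.npz")["W"]
p,C,o=cur(); print(p,C.round(3).tolist())
# rail edges: per-column fits on inner/outer edges of the rail tops
from scipy.optimize import minimize
for c in("top","side"):
    W=np.load(c+".npz")["W"]
    F=box(W,[.5,-.2,.034],[.85,.09,.046])[:,:2]*1000
    B=box(W,[.5,-.2,.055],[.75,.0,.066])[:,:2]*1000
    # sdf-based area fit: points should be in L, L should be full
    G=np.stack(np.meshgrid(np.arange(540,790,2),np.arange(-180,100,2),indexing="ij"),-1).reshape(-1,2)
    from scipy.spatial import cKDTree
    near=cKDTree(F).query(G)[0]<2.6
    ex=~(cKDTree(B).query(G)[0]<14)
    def cost(v):
        s,k=np.sin(v[2]),np.cos(v[2]); d=G-v[:2]; x=d[:,0]*k+d[:,1]*s; y=-d[:,0]*s+d[:,1]*k
        sg=lambda a:1/(1+np.exp(-a/1.0))
        far=sg(x)*sg(30-x)*sg(y+170)*sg(30-y); sd=sg(y)*sg(30-y)*sg(x+150)*sg(30-x)
        return (((1-(1-far)*(1-sd))-near)**2)[ex].sum()
    r=minimize(cost,[706,43,.19],method="Nelder-Mead",options=dict(initial_simplex=[[706,43,.19],[712,43,.19],[706,49,.19],[706,43,.22]]))
    print(c,r.x.round(2),r.fun)
E
```

```text
[ 0.13379824 -0.55922342  0.19587553] [[0.973, 0.233, 0.0], [0.233, -0.973, 0.0], [0.0, -0.0, -1.0]]
top [7.0605e+02 4.2530e+01 1.9000e-01] 328.37963893868016
side [7.0666e+02 3.8530e+01 1.9000e-01] 863.1953913364234
```

```bash
cat >> h.py <<'E'
FR,F0=fence(.19,(.706,.041))
def fw(x,y,z): return F0+FR@np.array([x,y,z])/1000
def fz(v): return FR@np.array(v,float)
E
python3 - <<'E'
from h import *
p,C,o=cur();print(o["time_s"])
print(fw(-100,-230,30))
t=np.tan(np.radians(15))
go(fw(-100,-230,190),toolR(fz([0,0,-1]),fz([1,0,0])))
go(fw(-100,-230,30),toolR(fz([0,t,-1]),fz([1,0,0])))
E
```

```text
1.3
[ 0.65123712 -0.20374686  0.03      ]
rot [ -0.    -0.   -87.43] offs before [ 585.9 -225.3    5.9] offs after [251.4 575.3   5.9]
rot [-0.    0.   92.57] offs before [ 585.9 -225.3    5.9] offs after [-251.4 -575.3    5.9]
rot [ 11.44  11.96 -86.89] offs before [ 585.9 -225.3  165.9] offs after [199.9 575.3 225.3]
rot [ 12.11 -11.58  91.99] offs before [ 585.9 -225.3  165.9] offs after [-199.9 -575.3  225.3]
```

>>> apply_moves([
  {"jaw": 0.6, "offset": [0, 0, 0], "rot": [0, 0, -10]},
  {"jaw": 0.6, "offset": [0, 0, 0], "rot": [0, 0, -10]},
  {"jaw": 0.6, "offset": [0, 0, 0], "rot": [0, 0, -10]},
  {"jaw": 0.6, "offset": [0, 0, 0], "rot": [0, 0, -10]},
  {"jaw": 0.6, "offset": [0, 0, 0], "rot": [0, 0, -10]},
])

```text
time_s: 1.92
eef_pos: [0.1338, -0.5593, 0.1959]
eef_rot: [0.0, 0.849, 0.528, -0.0]
wrist_force: [-0.3, 0.5, -1.4]
opening: 0.597
grasp_force: 0.0
```

>>> apply_moves([
  {"jaw": 0.6, "offset": [0, 0, 0], "rot": [0, 0, -10]},
  {"jaw": 0.6, "offset": [0, 0, 0], "rot": [0, 0, -10]},
  {"jaw": 0.6, "offset": [0, 0, 0], "rot": [0, 0, -10]},
  {"jaw": 0.6, "offset": [0, 0, 0], "rot": [0, 0, -7.4]},
  {"jaw": 0.6, "offset": [25, 57, 0], "rot": [0, 0, 0]},
])

```text
time_s: 2.55
eef_pos: [0.1831, -0.5257, 0.1959]
eef_rot: [0.0, 0.639, 0.77, -0.001]
wrist_force: [1.8, -0.7, 0.8]
opening: 0.599
grasp_force: 0.0
```

>>> apply_moves([
  {"jaw": 0.6, "offset": [25, 57, 0], "rot": [0, 0, 0]},
  {"jaw": 0.6, "offset": [25, 57, 0], "rot": [0, 0, 0]},
  {"jaw": 0.6, "offset": [25, 57, 0], "rot": [0, 0, 0]},
  {"jaw": 0.6, "offset": [25, 57, 0], "rot": [0, 0, 0]},
  {"jaw": 0.6, "offset": [25, 57, 0], "rot": [0, 0, 0]},
])

```text
time_s: 3.18
eef_pos: [0.443, -0.3463, 0.1962]
eef_rot: [0.0, 0.637, 0.771, -0.0]
wrist_force: [0.7, -0.7, 0.6]
opening: 0.604
grasp_force: 0.0
```

>>> apply_moves([
  {"jaw": 0.6, "offset": [25, 57, 0], "rot": [0, 0, 0]},
  {"jaw": 0.6, "offset": [25, 57, 0], "rot": [0, 0, 0]},
  {"jaw": 0.6, "offset": [25, 57, 0], "rot": [0, 0, 0]},
  {"jaw": 0.6, "offset": [0, 0, 0], "rot": [0, 7.5, 0]},
  {"jaw": 0.6, "offset": [0, 0, 0], "rot": [0, 7.5, 0]},
])

```text
time_s: 3.8
eef_pos: [0.5966, -0.2395, 0.1965]
eef_rot: [-0.102, 0.63, 0.765, 0.084]
wrist_force: [0.0, -0.1, -0.1]
opening: 0.604
grasp_force: 0.0
```

Run:
```python
from h import *
p,C,o=cur();print(o["time_s"],p,o["opening"],o["wrist_force"])
t=np.tan(np.radians(15))
go(fw(-100,-230,30),toolR(fz([0,t,-1]),fz([1,0,0])))
```

```text
3.8 [ 0.59662312 -0.23953252  0.19652504] 0.6039074963720339 [ 0.00345955 -0.0716632  -0.06296322]
rot [ 0.   -0.18  0.23] offs before [-19.9  60.3 167.2] offs after [-19.1  60.4 167.3]
rot [ 2.8000e-01  1.0000e-02 -1.7977e+02] offs before [-19.9  60.3 167.2] offs after [ 19.1 -60.4 167.3]
```

>>> apply_moves([
  {"jaw": 0.6, "offset": [-10, 30, 0], "rot": [0, 0, 0]},
  {"jaw": 0.6, "offset": [-10, 30, 0], "rot": [0, 0, 0]},
  {"jaw": 0.6, "offset": [0, 0, 40], "rot": [0, 0, 0]},
  {"jaw": 0.6, "offset": [0, 0, 40], "rot": [0, 0, 0]},
  {"jaw": 0.6, "offset": [0, 0, 40], "rot": [0, 0, 0]},
])

```text
time_s: 4.42
eef_pos: [0.6519, -0.2185, 0.0734]
eef_rot: [-0.101, 0.632, 0.764, 0.083]
wrist_force: [-0.8, -0.2, -0.3]
opening: 0.596
grasp_force: 0.0
```

>>> apply_moves([
  {"jaw": 0.6, "offset": [0, 0, 30], "rot": [0, 0, 0]},
  {"jaw": 0.6, "offset": [0, 0, 17], "rot": [0, 0, 0]},
  {"jaw": 0.6, "offset": [0, 0, 0], "rot": [0, 0, 0]},
  {"jaw": 0.6, "offset": [9.7, 0, 2.6], "rot": [0, 0, 0]},
  {"jaw": 0.6, "offset": [9.7, 0, 2.6], "rot": [0, 0, 0]},
])

```text
time_s: 5.05
eef_pos: [0.6468, -0.1873, 0.0311]
eef_rot: [-0.099, 0.632, 0.764, 0.083]
wrist_force: [0.2, -0.3, 0.2]
opening: 0.599
grasp_force: 0.0
```

>>> apply_moves([
  {"jaw": 0.6, "offset": [4.8, 0, 1.3], "rot": [0, 0, 0]},
  {"jaw": 0.6, "offset": [4.8, 0, 1.3], "rot": [0, 0, 0]},
  {"jaw": 0.6, "offset": [4.8, 0, 1.3], "rot": [0, 0, 0]},
  {"jaw": 0.6, "offset": [4.8, 0, 1.3], "rot": [0, 0, 0]},
  {"jaw": 0.6, "offset": [4.8, 0, 1.3], "rot": [0, 0, 0]},
])

```text
time_s: 5.68
eef_pos: [0.6411, -0.1625, 0.0293]
eef_rot: [-0.101, 0.632, 0.764, 0.083]
wrist_force: [0.6, -0.6, 0.3]
opening: 0.602
grasp_force: 0.0
```

```bash
cat >> h.py <<'E'
def state():
    p,C,o=cur(); print("t",o["time_s"],"pos",p.round(4),"fence",(FR.T@(p-F0)*1000).round(1),"F_fence",(FR.T@np.array(o["wrist_force"])).round(1),"op",round(o["opening"],3),"g",round(o["grasp_force"],1))
def look(f=None):
    im,W=cloud("top")
    if f: save(im,f)
    r=rect(box(W,[.5,-.2,.055],[.78,.06,.066])); a=r[2]; a=a-90 if a>45 else a
    c=np.array([*r[0],0])/1000; l=(FR.T@(c-np.array([.706,.0425,0]))*1000).round(1)  # fence as the top camera sees it
    print("box centre rel home",(l[:2]-[-70,-75]).round(1),"yaw rel",round(np.radians(a)-.19,3),r[1])
    return im,W
E
python3 - <<'E'
from h import *
state();look()
E
```

```text
t 5.675 pos [ 0.6411 -0.1625  0.0293] fence [-102.1 -187.5   29.3] F_fence [ 0.5 -0.7  0.3] op 0.602 g 0.0
box centre rel home [-22.  -30.3] yaw rel -0.251 [147.3 136.8]
```

>>> apply_moves([
  {"jaw": 0.6, "offset": [3.9, 0, 1], "rot": [0, 0, 0]},
  {"jaw": 0.6, "offset": [3.9, 0, 1], "rot": [0, 0, 0]},
  {"jaw": 0.6, "offset": [3.9, 0, 1], "rot": [0, 0, 0]},
  {"jaw": 0.6, "offset": [3.9, 0, 1], "rot": [0, 0, 0]},
  {"jaw": 0.6, "offset": [3.9, 0, 1], "rot": [0, 0, 0]},
])

```text
time_s: 6.35
eef_pos: [0.6374, -0.1427, 0.0296]
eef_rot: [-0.101, 0.632, 0.764, 0.083]
wrist_force: [0.3, -0.2, 0.5]
opening: 0.599
grasp_force: 0.0
```

Run:
```python
from h import *
state();look()
```

```text
t 6.35 pos [ 0.6374 -0.1427  0.0296] fence [-102.1 -167.5   29.6] F_fence [ 0.3 -0.3  0.5] op 0.599 g 0.0
box centre rel home [-21.  -24.4] yaw rel -0.265 [135.  135.3]
```

Run:
```python
from h import *
im,W=cloud("side");im2,_=cloud("top")
a=cv2.resize(im[140:280,300:450],None,fx=3.5,fy=3.5,interpolation=cv2.INTER_CUBIC);b=cv2.resize(im2[100:240,270:350],None,fx=3.5,fy=3.5,interpolation=cv2.INTER_CUBIC)
save(np.hstack([a,b]),"push1.png")
```

```text
(no output)
```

View pics/push1.png

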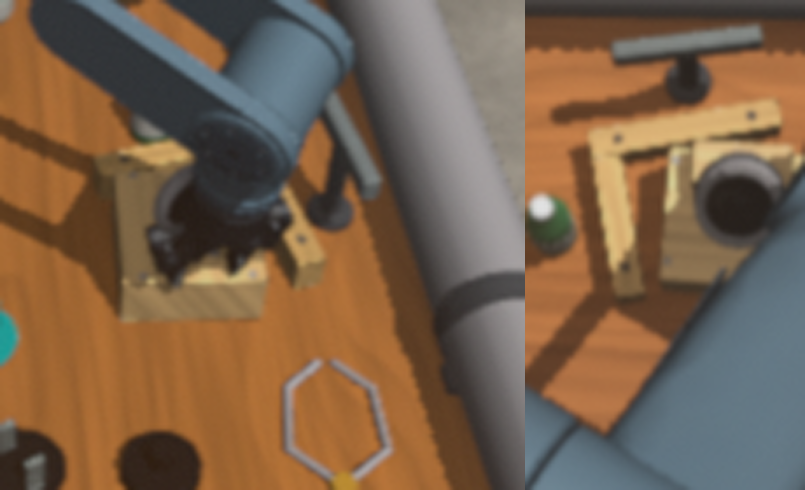

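Run:
```python
from h import *
im,W=cloud("side");p,C,o=cur()
pr=ctrl.camera_params("side");T=np.linalg.inv(np.array(pr["cam_to_world"]))
def px(P): return cv2.projectPoints((T[:3,:3]@P+T[:3,3]).reshape(1,3),np.zeros(3),np.zeros(3),np.array(pr["K"]),np.array(pr["dist"]))[0].ravel().round(1)
print("tcp px",px(p), "crop",(px(p)-[300,140])*3.5)
L=(W-p)@C*1000   # tool frame
dark=im.max(-1)<70
m=dark&(np.abs(L[...,0])<60)&(np.abs(L[...,1])<75)&(L[...,2]>-70)&(L[...,2]<30)
for lo in range(-70,20,10):
    q=L[m&(L[...,2]>lo)&(L[...,2]<=lo+10)]
    if len(q):print(lo,len(q),"x",q[:,0].min().round(),q[:,0].max().round(),"y",np.percentile(q[:,1],[0,25,50,75,100]).round())
q=box(W,[.55,-.2,.0],[.78,.06,.05]);q=q[(FR.T@(q-F0).T).T[:,1]<-.12];f=((FR.T@(q-F0).T).T*1000).round(0)
print(len(f));print(f[::8].tolist())
```

```text
tcp px [355.7 222.6] crop [194.95 289.1 ]
-70 9 x -12.0 7.0 y [-39. -35.  24.  24.  25.]
-60 11 x -9.0 9.0 y [-41. -38.  23.  24.  24.]
-50 5 x -9.0 56.0 y [-24. -17. -15.  24.  25.]
-40 4 x 55.0 60.0 y [-25. -25. -24. -22. -20.]
-30 1 x 24.0 24.0 y [25. 25. 25. 25. 25.]
843
[[19.0, -122.0, 39.0], [29.0, -126.0, 36.0], [5.0, -130.0, 37.0], [4.0, -126.0, 28.0], [27.0, -140.0, 36.0], [15.0, -141.0, 35.0], [3.0, -137.0, 30.0], [24.0, -154.0, 41.0], [12.0, -149.0, 34.0], [1.0, -121.0, 2.0], [11.0, -158.0, 39.0], [1.0, -129.0, 6.0], [16.0, -159.0, 33.0], [1.0, -130.0, 2.0], [12.0, -166.0, 37.0], [3.0, -143.0, 9.0], [18.0, -171.0, 35.0], [1.0, -154.0, 16.0], [23.0, -171.0, 29.0], [7.0, -166.0, 23.0], [-17.0, -147.0, 5.0], [21.0, -170.0, 18.0], [3.0, -169.0, 16.0], [-169.0, -124.0, 15.0], [16.0, -167.0, 5.0], [-89.0, -181.0, 48.0], [14.0, -172.0, 6.0], [-168.0, -162.0, 46.0], [-119.0, -175.0, 46.0], [-87.0, -184.0, 46.0], [-54.0, -192.0, 44.0], [35.0, -177.0, 0.0], [-162.0, -166.0, 44.0], [-136.0, -174.0, 45.0], [-109.0, -177.0, 40.0], [-83.0, -185.0, 41.0], [-58.0, -193.0, 42.0], [-177.0, 
[... 865 characters left out ...]
.0, 7.0], [-143.0, -169.0, 5.0], [-118.0, -180.0, 10.0], [-90.0, -183.0, 4.0], [-63.0, -190.0, 3.0], [-12.0, -202.0, 1.0], [-168.0, -167.0, 5.0], [-137.0, -174.0, 3.0], [-94.0, -185.0, 2.0], [-16.0, -210.0, 6.0], [-154.0, -171.0, 0.0], [-52.0, -200.0, 1.0], [-182.0, -169.0, 1.0], [-64.0, -201.0, 0.0], [22.0, -226.0, 1.0], [-65.0, -206.0, 1.0], [10.0, -227.0, 1.0], [-159.0, -184.0, 0.0], [-79.0, -212.0, 8.0], [2.0, -229.0, 0.0], [-115.0, -202.0, 3.0], [-29.0, -226.0, 2.0], [-152.0, -196.0, 1.0], [-31.0, -229.0, 1.0], [28.0, -246.0, 2.0], [-111.0, -211.0, 1.0], [-45.0, -229.0, 0.0], [-181.0, -198.0, 4.0], [-86.0, -223.0, 2.0], [-193.0, -202.0, 7.0], [-97.0, -223.0, 0.0], [-185.0, -210.0, 3.0]]
```

>>> apply_moves([
  {"jaw": 0.6, "offset": [-9.7, 0, -2.6], "rot": [0, 0, 0]},
  {"jaw": 0.6, "offset": [-9.7, 0, -2.6], "rot": [0, 0, 0]},
  {"jaw": 0.6, "offset": [-9.7, 0, -2.6], "rot": [0, 0, 0]},
  {"jaw": 0.6, "offset": [-9.7, 0, -2.6], "rot": [0, 0, 0]},
  {"jaw": 0.6, "offset": [0, 0, 0], "rot": [0, 0, 0]},
])

```text
time_s: 7.18
eef_pos: [0.6451, -0.1836, 0.0295]
eef_rot: [-0.1, 0.632, 0.764, 0.083]
wrist_force: [-0.2, 0.2, 0.3]
opening: 0.598
grasp_force: 0.0
```

Run:
```python
from h import *
state()
im,W=cloud("side");p,C,o=cur()
save(cv2.resize(im[170:270,310:420],None,fx=5,fy=5,interpolation=cv2.INTER_CUBIC),"push2.png")
pr=ctrl.camera_params("side");T=np.linalg.inv(np.array(pr["cam_to_world"]))
def px(P): return cv2.projectPoints((T[:3,:3]@P+T[:3,3]).reshape(1,3),np.zeros(3),np.zeros(3),np.array(pr["K"]),np.array(pr["dist"]))[0].ravel()
print("tcp crop",(px(p)-[310,170])*5, [((px(p+C@np.array([0,y,-.006]))-[310,170])*5).round() for y in(-.03,.03)])
```

```text
t 7.175 pos [ 0.6451 -0.1836  0.0295] fence [-102.2 -209.1   29.5] F_fence [-0.2  0.2  0.3] op 0.598 g 0.0
tcp crop [248.77573141 307.55795137] [array([208., 313.]), array([292., 294.])]
```

View pics/push2.png

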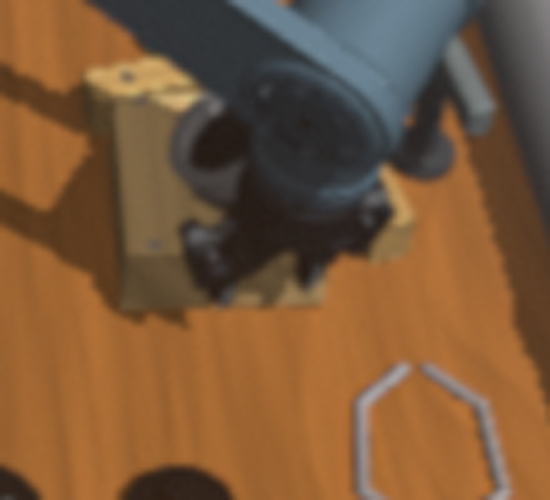

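Run:
```python
from h import *
im,W=cloud("side");p,C,o=cur()
f=((W-F0)@FR*1000).round(0);L=((W-p)@C*1000).round(0)
for v in range(212,234,2):
    print(v,[(u,f[v,u].astype(int).tolist(),L[v,u].astype(int).tolist(),int(im[v,u].max())) for u in (352,354,356,371)])
```

```text
212 [(352, [-109, -144, 60], [70, -7, -12], 111), (354, [-100, -140, 54], [71, 2, -6], 79), (356, [-142, -247, 181], [1, -40, -157], 40), (371, [-115, -292, 222], [-32, -13, -208], 47)]
214 [(352, [-113, -154, 61], [61, -11, -17], 97), (354, [-144, -239, 164], [4, -42, -139], 69), (356, [-139, -243, 167], [2, -37, -141], 50), (371, [-115, -295, 217], [-36, -13, -204], 46)]
216 [(352, [-153, -246, 165], [-2, -51, -141], 67), (354, [-148, -249, 167], [-4, -46, -143], 57), (356, [-143, -254, 170], [-8, -41, -148], 43), (371, [-114, -294, 205], [-37, -11, -192], 41)]
218 [(352, [-153, -247, 157], [-5, -51, -133], 63), (354, [-136, -225, 128], [9, -34, -100], 48), (356, [-144, -257, 165], [-12, -42, -144], 41), (371, [-111, -291, 192], [-38, -9, -179], 43)]
220 [(352, [-153, -250, 151], [-9, -51, -128], 67), (354, [-134, -221, 112], [9, -31, -83], 44), (356, [-133, -236, 129], [-1, -31, -103], 41), (371, [-109, -288, 179], [-39, -6, -166], 41)]
222 [(352, [-145, -233, 119], [-1, -43, -93], 59), (354, [-137, -231, 114], [0, -35, -88], 50), (356, [-135, -240, 125], [-7, -33, -100], 43), (37
[... 260 characters left out ...]
-9, -44, -82], 43), (354, [-142, -244, 112], [-14, -40, -89], 42), (356, [-134, -242, 107], [-13, -32, -84], 51), (371, [-78, -236, 82], [-13, 24, -58], 60)]
228 [(352, [-144, -235, 92], [-10, -42, -68], 48), (354, [-136, -233, 87], [-9, -34, -62], 56), (356, [-132, -239, 93], [-14, -29, -69], 78), (371, [-54, -193, 14], [11, 48, 19], 123)]
230 [(352, [-139, -227, 71], [-8, -37, -46], 98), (354, [-134, -231, 75], [-11, -32, -50], 86), (356, [-103, -179, 4], [21, -1, 32], 113), (371, [-52, -190, 0], [9, 50, 33], 140)]
232 [(352, [-117, -179, -3], [20, -15, 39], 162), (354, [-111, -183, 0], [17, -9, 35], 162), (356, [-104, -183, -3], [16, -2, 38], 165), (371, [-56, -200, 2], [0, 46, 28], 169)]
```

>>> apply_moves([
  {"jaw": 0, "offset": [0, 0, 0], "rot": [0, 0, 0]},
  {"jaw": 0, "offset": [0, 0, 0], "rot": [0, 0, 0]},
  {"jaw": 0, "offset": [0, 0, 0], "rot": [0, 0, 0]},
  {"jaw": 0, "offset": [0, 0, 0], "rot": [0, 0, 0]},
  {"jaw": 0, "offset": [0, 0, 0], "rot": [0, 0, 0]},
])

```text
time_s: 7.9
eef_pos: [0.645, -0.1824, 0.0296]
eef_rot: [-0.101, 0.632, 0.764, 0.083]
wrist_force: [-0.0, -0.0, -0.7]
opening: -0.003
grasp_force: 0.0
```

Run:
```python
from h import *
print(ctrl.pinch_z,[a for a in dir(ctrl) if a[0]!="_"]);state()
im,W=cloud("side");p,C,o=cur()
L=((W-p)@C*1000)
m=(np.abs(L[...,0])<45)&(np.abs(L[...,1])<80)&(L[...,2]>-130)&(im.max(-1)<105)&(W[...,2]>.02)
for lo in range(-130,20,10):
    q=L[m&(L[...,2]>lo)&(L[...,2]<=lo+10)]
    if len(q):print(lo,len(q),"x",np.percentile(q[:,0],[0,50,100]).round(),"y",np.percentile(q[:,1],[0,25,50,75,100]).round())
save(cv2.resize(im[170:270,310:420],None,fx=5,fy=5,interpolation=cv2.INTER_CUBIC),"push3.png")
```

```text
0.0187 ['MotionError', 'camera', 'camera_params', 'get_obs', 'hand_in', 'outline_of', 'pinch_z']
t 7.9 pos [ 0.645  -0.1824  0.0296] fence [-102.1 -207.8   29.6] F_fence [-0.  -0.  -0.7] op -0.003 g 0.0
-130 70 x [-20.  -8.  10.] y [-64. -57. -46. -10.  59.]
-120 27 x [-20. -13.   8.] y [-61. -44. -10.  27.  52.]
-110 37 x [-20. -13.  -4.] y [-52. -34.   1.  35.  51.]
-100 26 x [-15. -11.   8.] y [-44. -28. -23.  17.  38.]
-90 34 x [-16. -11.   6.] y [-35. -22. -16.   4.  29.]
-80 12 x [-15. -12.  -9.] y [-16. -10.  -1.   3.  24.]
-70 6 x [-14. -12.  -6.] y [-12.  -5.   0.   2.  10.]
-60 10 x [-12. -10.  -3.] y [-15. -13. -10.  -2.   8.]
-50 6 x [-14. -11.  -3.] y [-15.  -8.  -7.  -5.  -1.]
-40 2 x [-11.  -9.  -8.] y [-9. -5. -2.  1.  4.]
-20 12 x [37. 42. 44.] y [-56. -51. -45. -40. -32.]
-10 20 x [31. 41. 45.] y [-75. -57. -49. -38. -26.]
0 39 x [23. 36. 45.] y [-74. -53. -40. -27.  -8.]
10 34 x [24. 36. 44.] y [-75. -62. -52. -27.  -2.]
```

View pics/push3.png

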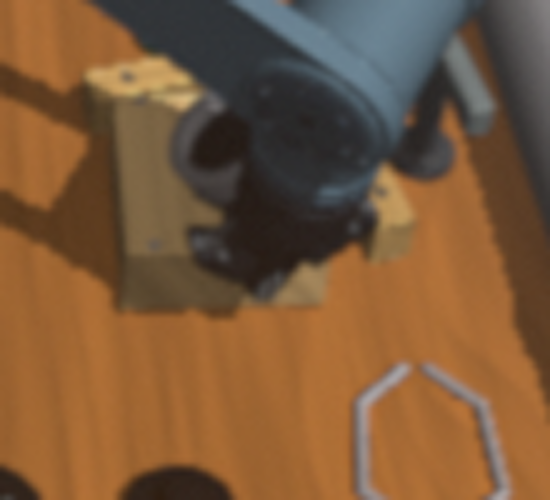

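>>> apply_moves([
  {"jaw": 0, "offset": [-2.6, 0, 9.7], "rot": [0, 0, 0]},
  {"jaw": 0, "offset": [-2.6, 0, 9.7], "rot": [0, 0, 0]},
  {"jaw": 0, "offset": [-2.6, 0, 9.7], "rot": [0, 0, 0]},
  {"jaw": 0, "offset": [-2.6, 0, 9.7], "rot": [0, 0, 0]},
  {"jaw": 0, "offset": [0, 0, 0], "rot": [0, 0, 0]},
])

```text
time_s: 8.57
eef_pos: [0.644, -0.1819, -0.0121]
eef_rot: [-0.102, 0.632, 0.764, 0.083]
wrist_force: [0.5, 0.4, -0.6]
opening: 0.001
grasp_force: 0.0
```

Run:
```python
from h import *
state()
for c in("side","top"):
    im,W=cloud(c);p,C,o=cur()
    L=((W-p)@C*1000)
    m=(np.abs(L[...,0])<18)&(np.abs(L[...,1])<20)&(L[...,2]>-130)&(im.max(-1)<105)&(W[...,2]>.008)
    print(c,np.sort(L[m][:,2])[-8:].round(0),np.sort(W[m][:,2])[:5].round(3))
```

```text
t 8.575 pos [ 0.644  -0.1819 -0.0121] fence [-102.9 -207.2  -12.1] F_fence [ 0.6  0.3 -0.6] op 0.001 g 0.0
side [-50. -49. -49. -46. -45. -44. -43. -40.] [0.025 0.028 0.03  0.03  0.03 ]
top [] []
```

>>> apply_moves([
  {"jaw": 0, "offset": [-0.5, 0, 1.9], "rot": [0, 0, 0]},
  {"jaw": 0, "offset": [-0.5, 0, 1.9], "rot": [0, 0, 0]},
  {"jaw": 0, "offset": [-0.5, 0, 1.9], "rot": [0, 0, 0]},
  {"jaw": 0, "offset": [-0.5, 0, 1.9], "rot": [0, 0, 0]},
  {"jaw": 0, "offset": [-0.5, 0, 1.9], "rot": [0, 0, 0]},
])

```text
time_s: 9.3
eef_pos: [0.645, -0.1824, -0.0206]
eef_rot: [-0.101, 0.632, 0.764, 0.083]
wrist_force: [0.2, -0.1, -0.2]
opening: 0.005
grasp_force: 0.0
```

>>> apply_moves([
  {"jaw": 0, "offset": [-0.2, 0, 1], "rot": [0, 0, 0]},
  {"jaw": 0, "offset": [-0.2, 0, 1], "rot": [0, 0, 0]},
  {"jaw": 0, "offset": [-0.2, 0, 1], "rot": [0, 0, 0]},
  {"jaw": 0, "offset": [-0.2, 0, 1], "rot": [0, 0, 0]},
  {"jaw": 0, "offset": [0, 0, 0], "rot": [0, 0, 0]},
])

```text
time_s: 9.93
eef_pos: [0.6449, -0.1821, -0.0246]
eef_rot: [-0.101, 0.632, 0.764, 0.083]
wrist_force: [-0.6, -0.1, 0.8]
opening: -0.005
grasp_force: 0.0
```

>>> apply_moves([
  {"jaw": 0, "offset": [-0.2, 0, 1], "rot": [0, 0, 0]},
  {"jaw": 0, "offset": [-0.2, 0, 1], "rot": [0, 0, 0]},
  {"jaw": 0, "offset": [-0.2, 0, 1], "rot": [0, 0, 0]},
  {"jaw": 0, "offset": [-0.2, 0, 1], "rot": [0, 0, 0]},
  {"jaw": 0, "offset": [0, 0, 0], "rot": [0, 0, 0]},
])

```text
time_s: 10.55
eef_pos: [0.6448, -0.1818, -0.0287]
eef_rot: [-0.101, 0.632, 0.764, 0.083]
wrist_force: [-0.2, 0.5, -1.3]
opening: 0.002
grasp_force: 0.0
```

>>> apply_moves([
  {"jaw": 0, "offset": [-0.2, 0, 0.8], "rot": [0, 0, 0]},
  {"jaw": 0, "offset": [-0.2, 0, 0.8], "rot": [0, 0, 0]},
  {"jaw": 0, "offset": [-0.2, 0, 0.8], "rot": [0, 0, 0]},
  {"jaw": 0, "offset": [-0.2, 0, 0.8], "rot": [0, 0, 0]},
  {"jaw": 0, "offset": [0, 0, 0], "rot": [0, 0, 0]},
])

```text
time_s: 11.18
eef_pos: [0.6449, -0.1818, -0.0319]
eef_rot: [-0.101, 0.632, 0.764, 0.083]
wrist_force: [-0.5, -0.7, -0.6]
opening: 0.001
grasp_force: 0.0
```

>>> apply_moves([
  {"jaw": 0, "offset": [-0.2, 0, 0.8], "rot": [0, 0, 0]},
  {"jaw": 0, "offset": [-0.2, 0, 0.8], "rot": [0, 0, 0]},
  {"jaw": 0, "offset": [-0.2, 0, 0.8], "rot": [0, 0, 0]},
  {"jaw": 0, "offset": [-0.2, 0, 0.8], "rot": [0, 0, 0]},
  {"jaw": 0, "offset": [0, 0, 0], "rot": [0, 0, 0]},
])

```text
time_s: 11.8
eef_pos: [0.6451, -0.1818, -0.0325]
eef_rot: [-0.101, 0.631, 0.764, 0.083]
wrist_force: [-6.3, 1.7, 15.9]
opening: -0.001
grasp_force: 7.7
```

Run:
```python
from h import *
state()
im,W=cloud("side");p,C,o=cur()
L=((W-p)@C*1000)
print(np.isnan(W[...,2]).mean())
for v in range(226,246,2): print(v,[(u,((W[v,u]-F0)@FR*1000).round(0).astype(int).tolist(),int(im[v,u].max())) for u in range(358,368,3) if not np.isnan(W[v,u,0])])
```

```text
t 11.8 pos [ 0.6451 -0.1818 -0.0325] fence [-101.9 -207.3  -32.5] F_fence [-5.9  2.9 15.9] op -0.001 g 7.7
0.00416796875
226 [(358, [-138, -265, 134], 39), (361, [-134, -277, 147], 39), (364, [-127, -285, 153], 42), (367, [-119, -289, 155], 43)]
228 [(358, [-137, -265, 125], 41), (361, [-132, -277, 137], 41), (364, [-127, -286, 145], 41), (367, [-119, -291, 149], 42)]
230 [(358, [-131, -254, 100], 39), (361, [-131, -275, 125], 41), (364, [-125, -284, 134], 42), (367, [-118, -290, 137], 43)]
232 [(358, [-130, -253, 89], 42), (361, [-123, -261, 96], 40), (364, [-124, -283, 122], 41), (367, [-114, -285, 121], 42)]
234 [(358, [-120, -235, 54], 45), (361, [-119, -256, 78], 42), (364, [-98, -234, 45], 39), (367, [-97, -252, 66], 43)]
236 [(358, [-121, -238, 48], 42), (361, [-116, -250, 60], 41), (364, [-101, -241, 45], 55), (367, [-75, -213, 2], 100)]
238 [(358, [-117, -232, 28], 43), (361, [-109, -239, 34], 63), (364, [-94, -230, 17], 91), (367, [-76, -217, -3], 156)]
240 [(358, [-115, -229, 13], 66), (361, [-104, -230, 11], 82), (364, [-91, -225, 0], 148), (367, [-81, -229, 2], 160)]
242 [(358, [-114, -229, 2], 151), (361, [-102, -229, -2], 148), (364, [-93, -232, -2], 167), (367, [-83, -235, -1], 160)]
244 [(358, [-115, -234, -2], 160), (361, [-104, -235, -5], 163), (364, [-97, -242, 1], 167), (367, [-87, -244, 1], 163)]
```

```bash
sed -i 's/return np.array(o\["eef_pos"\]),Ro/return np.array(o["eef_pos"])-.036*Ro.from_quat([q[1],q[2],q[3],q[0]]).as_matrix()[:,2],Ro/' h.py; python3 -c "
from h import *
state()"
```

```text
t 11.85 pos [ 0.6469 -0.191   0.0022] fence [-101.9 -216.7    2.2] F_fence [-6.1  2.4 14.8] op 0.0 g 7.7
```

>>> apply_moves([
  {"jaw": 0.6, "offset": [2.6, 0, -9.7], "rot": [0, 0, 0]},
  {"jaw": 0.6, "offset": [2.6, 0, -9.7], "rot": [0, 0, 0]},
  {"jaw": 0.6, "offset": [1, 0, -3.9], "rot": [0, 0, 0]},
  {"jaw": 0.6, "offset": [4.8, 0, 1.3], "rot": [0, 0, 0]},
  {"jaw": 0.6, "offset": [4.8, 0, 1.3], "rot": [0, 0, 0]},
])

```text
time_s: 12.48
eef_pos: [0.6426, -0.1714, -0.0116]
eef_rot: [-0.101, 0.632, 0.764, 0.083]
wrist_force: [-0.9, 0.8, -0.1]
opening: 0.598
grasp_force: 0.0
```

>>> apply_moves([
  {"jaw": 0.6, "offset": [3.9, 0, 1], "rot": [0, 0, 0]},
  {"jaw": 0.6, "offset": [3.9, 0, 1], "rot": [0, 0, 0]},
  {"jaw": 0.6, "offset": [3.9, 0, 1], "rot": [0, 0, 0]},
  {"jaw": 0.6, "offset": [3.9, 0, 1], "rot": [0, 0, 0]},
  {"jaw": 0.6, "offset": [3.9, 0, 1], "rot": [0, 0, 0]},
])

```text
time_s: 13.1
eef_pos: [0.6392, -0.1524, -0.0109]
eef_rot: [-0.1, 0.632, 0.764, 0.083]
wrist_force: [0.7, -1.6, -2.3]
opening: 0.601
grasp_force: 1.3
```

Run:
```python
from h import *
state();look()
```

```text
t 13.1 pos [ 0.641  -0.1616  0.0239] fence [-102.1 -186.6   23.9] F_fence [ 0.3 -1.7 -2.3] op 0.601 g 1.3
box centre rel home [-23.4 -20.8] yaw rel -0.231 [147.8 137.2]
```

Contact made; continue pushing.

>>> apply_moves([
  {"jaw": 0.6, "offset": [2.9, 0, 0.8], "rot": [0, 0, 0]},
  {"jaw": 0.6, "offset": [2.9, 0, 0.8], "rot": [0, 0, 0]},
  {"jaw": 0.6, "offset": [2.9, 0, 0.8], "rot": [0, 0, 0]},
  {"jaw": 0.6, "offset": [2.9, 0, 0.8], "rot": [0, 0, 0]},
  {"jaw": 0.6, "offset": [0, 0, 0], "rot": [0, 0, 0]},
])

```text
time_s: 13.78
eef_pos: [0.6384, -0.1419, -0.01]
eef_rot: [-0.099, 0.632, 0.764, 0.083]
wrist_force: [2.9, -5.6, 0.7]
opening: 0.599
grasp_force: 3.0
```

Run:
```python
from h import *
state();look()
```

```text
t 13.775 pos [ 0.64   -0.151   0.0248] fence [-101.1 -176.    24.8] F_fence [ 1.8 -6.   0.7] op 0.599 g 3.0
box centre rel home [-23.  -11.6] yaw rel -0.202 [147.3 137.1]
```

>>> apply_moves([
  {"jaw": 0.6, "offset": [1.9, 0, 0.5], "rot": [0, 0, 0]},
  {"jaw": 0.6, "offset": [1.9, 0, 0.5], "rot": [0, 0, 0]},
  {"jaw": 0.6, "offset": [1.9, 0, 0.5], "rot": [0, 0, 0]},
  {"jaw": 0.6, "offset": [1.9, 0, 0.5], "rot": [0, 0, 0]},
  {"jaw": 0.6, "offset": [0, 0, 0], "rot": [0, 0, 0]},
])

```text
time_s: 14.45
eef_pos: [0.6415, -0.1392, -0.0083]
eef_rot: [-0.092, 0.633, 0.764, 0.083]
wrist_force: [12.4, -16.7, -3.0]
opening: 0.603
grasp_force: 8.4
```

Run:
```python
from h import *
state();look()
```

```text
t 14.45 pos [ 0.6427 -0.148   0.0266] fence [ -97.8 -173.6   26.6] F_fence [  9.  -18.7  -3. ] op 0.603 g 8.4
box centre rel home [-20.9 -11.3] yaw rel -0.164 [137.5 146. ]
```

>>> apply_moves([
  {"jaw": 0.6, "offset": [-9.7, 0, -2.6], "rot": [0, 0, 0]},
  {"jaw": 0.6, "offset": [-9.7, 0, -2.6], "rot": [0, 0, 0]},
  {"jaw": 0.6, "offset": [0, 22, 0], "rot": [0, 0, 0]},
  {"jaw": 0.6, "offset": [4.8, 0, 1.3], "rot": [0, 0, 0]},
  {"jaw": 0.6, "offset": [4.8, 0, 1.3], "rot": [0, 0, 0]},
])

```text
time_s: 15.12
eef_pos: [0.6584, -0.1382, -0.0115]
eef_rot: [-0.101, 0.632, 0.764, 0.083]
wrist_force: [4.5, -7.6, -2.1]
opening: 0.601
grasp_force: 3.7
```

>>> apply_moves([
  {"jaw": 0.6, "offset": [2.9, 0, 0.8], "rot": [0, 0, 0]},
  {"jaw": 0.6, "offset": [2.9, 0, 0.8], "rot": [0, 0, 0]},
  {"jaw": 0.6, "offset": [2.9, 0, 0.8], "rot": [0, 0, 0]},
  {"jaw": 0.6, "offset": [2.9, 0, 0.8], "rot": [0, 0, 0]},
  {"jaw": 0.6, "offset": [0, 0, 0], "rot": [0, 0, 0]},
])

```text
time_s: 15.75
eef_pos: [0.6579, -0.1285, -0.0102]
eef_rot: [-0.098, 0.632, 0.764, 0.083]
wrist_force: [5.5, -5.9, -0.5]
opening: 0.597
grasp_force: 2.9
```

Run:
```python
from h import *
state();look()
```

```text
t 15.75 pos [ 0.6595 -0.1375  0.0246] fence [ -79.3 -166.5   24.6] F_fence [ 4.3 -6.8 -0.5] op 0.597 g 2.9
box centre rel home [-23.9  -3.6] yaw rel -0.091 [135.7 147.8]
```

Rotating well now. Push further.

>>> apply_moves([
  {"jaw": 0.6, "offset": [2.4, 0, 0.6], "rot": [0, 0, 0]},
  {"jaw": 0.6, "offset": [2.4, 0, 0.6], "rot": [0, 0, 0]},
  {"jaw": 0.6, "offset": [2.4, 0, 0.6], "rot": [0, 0, 0]},
  {"jaw": 0.6, "offset": [1, 0, 0.3], "rot": [0, 0, 0]},
  {"jaw": 0.6, "offset": [0, 0, 0], "rot": [0, 0, 0]},
])

```text
time_s: 16.42
eef_pos: [0.6586, -0.1224, -0.0094]
eef_rot: [-0.095, 0.633, 0.764, 0.083]
wrist_force: [9.3, -10.8, -2.4]
opening: 0.603
grasp_force: 5.8
```

Run:
```python
from h import *
state();look()
```

```text
t 16.425 pos [ 0.66   -0.1314  0.0254] fence [ -77.7 -160.6   25.4] F_fence [  7.1 -12.3  -2.4] op 0.603 g 5.8
box centre rel home [-24.6  -1.3] yaw rel -0.023 [136.2 149.2]
```

>>> apply_moves([
  {"jaw": 0.6, "offset": [1.5, 0, 0.4], "rot": [0, 0, 0]},
  {"jaw": 0.6, "offset": [1.5, 0, 0.4], "rot": [0, 0, 0]},
  {"jaw": 0.6, "offset": [1.5, 0, 0.4], "rot": [0, 0, 0]},
  {"jaw": 0.6, "offset": [0, 0, 0], "rot": [0, 0, 0]},
  {"jaw": 0.6, "offset": [0, 0, 0], "rot": [0, 0, 0]},
])

```text
time_s: 17.1
eef_pos: [0.6591, -0.1204, -0.0088]
eef_rot: [-0.093, 0.633, 0.764, 0.083]
wrist_force: [12.7, -15.8, -3.6]
opening: 0.6
grasp_force: 9.0
```

Run:
```python
from h import *
state();look()
t=np.tan(np.radians(15))
# rise 100 behind, then x-push pose
go(fw(-230,-85,150),toolR(fz([t,0,-1]),fz([0,1,0])))
```

```text
t 17.1 pos [ 0.6604 -0.1292  0.026 ] fence [ -76.9 -158.5   26. ] F_fence [  9.5 -17.9  -3.6] op 0.6 g 9.0
box centre rel home [-25.    0.5] yaw rel -0.001 [135.3 147.5]
rot [ -0.13 -22.47 -91.02] offs before [ 101.5 -152.2 -103.6] offs after [ 115.8   73.5 -159.4]
rot [-22.25   0.13  86.95] offs before [ 101.5 -152.2 -103.6] offs after [-115.8  -73.5 -159.4]
```

>>> apply_moves([
  {"jaw": 0.6, "offset": [-9.7, 0, -2.6], "rot": [0, 0, 0]},
  {"jaw": 0.6, "offset": [-9.7, 0, -2.6], "rot": [0, 0, 0]},
  {"jaw": 0.6, "offset": [10.4, 0, -38.6], "rot": [0, 0, 0]},
  {"jaw": 0.6, "offset": [10.4, 0, -38.6], "rot": [0, 0, 0]},
  {"jaw": 0.6, "offset": [10.4, 0, -38.6], "rot": [0, 0, 0]},
])

```text
time_s: 17.77
eef_pos: [0.657, -0.1328, 0.1095]
eef_rot: [-0.102, 0.631, 0.764, 0.083]
wrist_force: [0.7, -0.3, 0.4]
opening: 0.597
grasp_force: 0.0
```

Run:
```python
from h import *
state();print(cur()[2]["q"])
t=np.tan(np.radians(15))
go(fw(-230,-77,150),toolR(fz([t,0,-1]),fz([0,1,0])))
```

```text
t 17.775 pos [ 0.6588 -0.142   0.1442] fence [ -80.9 -170.8  144.2] F_fence [ 0.6 -0.4  0.4] op 0.597 g 0.0
[-0.48599251  0.56376354  1.30385239  0.20515804  1.44516115 -0.71889108]
rot [ -0.   -23.67 -90.87] offs before [  92.  -149.1   19.1] offs after [142.5  93.8 -44.2]
rot [-23.44   0.    86.88] offs before [  92.  -149.1   19.1] offs after [-142.5  -93.8  -44.2]
```

>>> apply_moves([
  {"jaw": 0.6, "offset": [23, -37, 4], "rot": [0, 0, 0]},
  {"jaw": 0.6, "offset": [23, -37, 4], "rot": [0, 0, 0]},
  {"jaw": 0.6, "offset": [23, -37, 4], "rot": [0, 0, 0]},
  {"jaw": 0.6, "offset": [23, -37, 4], "rot": [0, 0, 0]},
  {"jaw": 0.6, "offset": [0, 0, 0], "rot": [-2.6, 0, 9.65]},
])

```text
time_s: 18.4
eef_pos: [0.4923, -0.0678, 0.1168]
eef_rot: [-0.095, 0.697, 0.705, 0.091]
wrist_force: [-0.0, 0.6, -0.2]
opening: 0.599
grasp_force: 0.0
```

>>> apply_moves([
  {"jaw": 0.6, "offset": [0, 0, 0], "rot": [-2.6, 0, 9.65]},
  {"jaw": 0.6, "offset": [0, 0, 0], "rot": [-2.6, 0, 9.65]},
  {"jaw": 0.6, "offset": [0, 0, 0], "rot": [-2.6, 0, 9.65]},
  {"jaw": 0.6, "offset": [0, 0, 0], "rot": [-2.6, 0, 9.65]},
  {"jaw": 0.6, "offset": [0, 0, 0], "rot": [-2.6, 0, 9.65]},
])

```text
time_s: 19.02
eef_pos: [0.4942, -0.0694, 0.1168]
eef_rot: [-0.046, 0.93, 0.344, 0.123]
wrist_force: [-0.5, -0.2, 0.4]
opening: 0.599
grasp_force: 0.0
```

>>> apply_moves([
  {"jaw": 0.6, "offset": [0, 0, 0], "rot": [-2.6, 0, 9.65]},
  {"jaw": 0.6, "offset": [0, 0, 0], "rot": [-2.6, 0, 9.65]},
  {"jaw": 0.6, "offset": [0, 0, 0], "rot": [-2.6, 0, 9.65]},
  {"jaw": 0.6, "offset": [0, 0, 0], "rot": [0, 0, 0]},
  {"jaw": 0.6, "offset": [0, 0, 0], "rot": [0, 0, 0]},
])

```text
time_s: 19.65
eef_pos: [0.4949, -0.0697, 0.1173]
eef_rot: [-0.012, 0.987, 0.096, 0.13]
wrist_force: [0.6, -0.0, 0.1]
opening: 0.599
grasp_force: 0.0
```

Run:
```python
from h import *
state();look()
t=np.tan(np.radians(15))
go(fw(-205,-77,25),toolR(fz([t,0,-1]),fz([0,1,0])))
```

```text
t 19.65 pos [ 0.4858 -0.0715  0.152 ] fence [-237.5  -68.9  152. ] F_fence [ 0.6 -0.1  0.1] op 0.599 g 0.0
box centre rel home [-25.7  -0.8] yaw rel -0.016 [136.9 151.1]
rot [ 9.000e-02  4.000e-02 -1.798e+02] offs before [ -1.7   7.8 131.1] offs after [  1.5  -7.9 131.1]
rot [ 0.02 -0.06  0.2 ] offs before [ -1.7   7.8 131.1] offs after [ -1.5   7.9 131.1]
```

>>> apply_moves([
  {"jaw": 0.6, "offset": [0, 8, 40], "rot": [0, 0, 0]},
  {"jaw": 0.6, "offset": [0, 0, 40], "rot": [0, 0, 0]},
  {"jaw": 0.6, "offset": [0, 0, 40], "rot": [0, 0, 0]},
  {"jaw": 0.6, "offset": [0, 0, 11], "rot": [0, 0, 0]},
  {"jaw": 0.6, "offset": [9.7, 0, 2.6], "rot": [0, 0, 0]},
])

```text
time_s: 20.32
eef_pos: [0.5395, -0.0695, -0.0096]
eef_rot: [-0.012, 0.987, 0.094, 0.13]
wrist_force: [-0.2, -0.1, 0.8]
opening: 0.601
grasp_force: 0.0
```

>>> apply_moves([
  {"jaw": 0.6, "offset": [9.7, 0, 2.6], "rot": [0, 0, 0]},
  {"jaw": 0.6, "offset": [3.9, 0, 1], "rot": [0, 0, 0]},
  {"jaw": 0.6, "offset": [3.9, 0, 1], "rot": [0, 0, 0]},
  {"jaw": 0.6, "offset": [3.9, 0, 1], "rot": [0, 0, 0]},
  {"jaw": 0.6, "offset": [3.9, 0, 1], "rot": [0, 0, 0]},
])

```text
time_s: 20.95
eef_pos: [0.5649, -0.0648, -0.009]
eef_rot: [-0.012, 0.987, 0.095, 0.13]
wrist_force: [-6.5, -2.0, 4.7]
opening: 0.605
grasp_force: 3.5
```

>>> apply_moves([
  {"jaw": 0.6, "offset": [2.9, 0, 0.8], "rot": [0, 0, 0]},
  {"jaw": 0.6, "offset": [2.9, 0, 0.8], "rot": [0, 0, 0]},
  {"jaw": 0.6, "offset": [2.9, 0, 0.8], "rot": [0, 0, 0]},
  {"jaw": 0.6, "offset": [0, 0, 0], "rot": [0, 0, 0]},
  {"jaw": 0.6, "offset": [0, 0, 0], "rot": [0, 0, 0]},
])

```text
time_s: 21.58
eef_pos: [0.5739, -0.0629, -0.0091]
eef_rot: [-0.012, 0.987, 0.094, 0.13]
wrist_force: [-4.9, -2.1, 4.0]
opening: 0.597
grasp_force: 2.7
```

Run:
```python
from h import *
state();look()
```

```text
t 21.575 pos [ 0.5648 -0.0646  0.0257] fence [-158.6  -77.1   25.7] F_fence [-5.2 -1.1  4. ] op 0.597 g 2.7
box centre rel home [-11.   0.] yaw rel 0.007 [137. 150.]
```

>>> apply_moves([
  {"jaw": 0.6, "offset": [2.9, 0, 0.8], "rot": [0, 0, 0]},
  {"jaw": 0.6, "offset": [2.9, 0, 0.8], "rot": [0, 0, 0]},
  {"jaw": 0.6, "offset": [1.9, 0, 0.5], "rot": [0, 0, 0]},
  {"jaw": 0.6, "offset": [1.9, 0, 0.5], "rot": [0, 0, 0]},
  {"jaw": 0.6, "offset": [1, 0, 0.3], "rot": [0, 0, 0]},
])

```text
time_s: 22.25
eef_pos: [0.5846, -0.0608, -0.0093]
eef_rot: [-0.012, 0.987, 0.094, 0.13]
wrist_force: [-5.9, -1.0, 4.6]
opening: 0.601
grasp_force: 3.3
```

>>> apply_moves([
  {"jaw": 0.6, "offset": [1, 0, 0.3], "rot": [0, 0, 0]},
  {"jaw": 0.6, "offset": [1, 0, 0.3], "rot": [0, 0, 0]},
  {"jaw": 0.6, "offset": [0, 0, 0], "rot": [0, 0, 0]},
  {"jaw": 0.6, "offset": [0, 0, 0], "rot": [0, 0, 0]},
  {"jaw": 0.6, "offset": [0, 0, 0], "rot": [0, 0, 0]},
])

```text
time_s: 22.88
eef_pos: [0.5867, -0.0604, -0.0092]
eef_rot: [-0.012, 0.987, 0.094, 0.13]
wrist_force: [-4.9, -1.1, 4.1]
opening: 0.6
grasp_force: 2.8
```

Run:
```python
from h import *
state();look()
```

```text
t 22.875 pos [ 0.5776 -0.0621  0.0255] fence [-145.6  -77.    25.5] F_fence [-5.  -0.1  4.1] op 0.6 g 2.8
box centre rel home [ 2.  -0.1] yaw rel 0.009 [137.5 149.6]
```

>>> apply_moves([
  {"jaw": 0.6, "offset": [1, 0, 0.3], "rot": [0, 0, 0]},
  {"jaw": 0.6, "offset": [1, 0, 0.3], "rot": [0, 0, 0]},
  {"jaw": 0.6, "offset": [1, 0, 0.3], "rot": [0, 0, 0]},
  {"jaw": 0.6, "offset": [0, 0, 0], "rot": [0, 0, 0]},
  {"jaw": 0.6, "offset": [0, 0, 0], "rot": [0, 0, 0]},
])

```text
time_s: 23.55
eef_pos: [0.5868, -0.0599, -0.0102]
eef_rot: [-0.012, 0.987, 0.095, 0.127]
wrist_force: [-20.2, -5.8, 14.0]
opening: 0.598
grasp_force: 10.4
```

Run:
```python
from h import *
state();look()
```

```text
t 23.55 pos [ 0.5778 -0.0617  0.0246] fence [-145.2  -76.6   24.6] F_fence [-21.   -1.8  14. ] op 0.598 g 10.4
box centre rel home [ 1.9 -0.3] yaw rel 0.006 [135.9 149.8]
```

>>> apply_moves([
  {"jaw": 0.6, "offset": [-9.7, 0, -2.6], "rot": [0, 0, 0]},
  {"jaw": 0.6, "offset": [-9.7, 0, -2.6], "rot": [0, 0, 0]},
  {"jaw": 0.6, "offset": [0, 0, -40], "rot": [0, 0, 0]},
  {"jaw": 0.8, "offset": [0, 0, -40], "rot": [0, 0, 0]},
  {"jaw": 1, "offset": [0, 0, -30], "rot": [0, 0, 0]},
])

```text
time_s: 24.22
eef_pos: [0.5427, -0.0691, 0.0988]
eef_rot: [-0.011, 0.987, 0.094, 0.132]
wrist_force: [-0.1, -0.5, -0.3]
opening: 0.979
grasp_force: 0.0
```

Run:
```python
from h import *
state();im,W=look();np.savez("t2.npz",im=im,W=W);im,W=cloud("side");np.savez("s2.npz",im=im,W=W)
a=np.radians(28);go(np.array([.451,-.3235,.12]),toolR([0,0,-1],[-np.sin(a),np.cos(a),0]));print(cur()[2]["q"])
for f in("t2","s2"):
    W=np.load(f+".npz")["W"]
    c=(FR@np.array([-68,-75,100]))/1000+F0; pz=FR@np.array([-np.sin(np.radians(35)),0,np.cos(np.radians(35))]);R=toolR(pz,FR[:,1])
    L=((W-c)@R)*1000
    m=(np.abs(L[...,2])<7)&(np.hypot(L[...,0],L[...,1])<55)
    q=L[m]; rr=np.hypot(q[:,0],q[:,1])
    rim=q[(rr>34)]; A=np.c_[rim[:,:2],np.ones(len(rim))]
    s=np.linalg.lstsq(A,rim[:,2],rcond=None)[0]
    print(f,len(rim),"z median",np.median(rim[:,2]),"plane",s.round(3),"circle",cv2.minEnclosingCircle(rim[:,:2].astype(np.float32)),cv2.fitEllipse(cv2.convexHull(rim[:,:2].astype(np.float32))))
```

```text
t 24.225 pos [ 0.5334 -0.0708  0.1335] fence [-190.6  -77.2  133.5] F_fence [-0.2 -0.5 -0.3] op 0.979 g 0.0
box centre rel home [ 1.7 -0.1] yaw rel -0.004 [136.7 151. ]
rot [-21.81  -3.73 161.58] offs before [-130.   231.3  -18.4] offs after [ 192.6 -182.8   15.6]
rot [  2.61 -15.26 -16.96] offs before [-130.   231.3  -18.4] offs after [-192.6  182.8   15.6]
[-0.44721462  0.05487697  1.98425202  0.19937238  0.89103459  0.82364609]
t2 185 z median -0.9152927192257334 plane [ 0.015  0.005 -0.878] circle ((0.9116930365562439, 0.5256687998771667), 44.67867660522461) ((0.6211750507354736, 1.0729775428771973), (85.300537109375, 87.93596649169922), 149.6641387939453)
s2 182 z median -2.1552440557371435 plane [ 2.00e-03 -1.30e-02 -2.02e+00] circle ((-2.006204128265381, -1.1000851392745972), 47.42365646362305) ((-1.1272883415222168, -1.0492526292800903), (87.32546997070312, 93.9088363647461), 11.043771743774414)
```

>>> apply_moves([
  {"jaw": 1, "offset": [0, 0, -10], "rot": [1.3, -7.6, -8.5]},
  {"jaw": 1, "offset": [0, 0, 0], "rot": [1.3, -7.6, -8.5]},
  {"jaw": 1, "offset": [-36, 35, 0], "rot": [0, 0, 0]},
  {"jaw": 1, "offset": [-36, 35, 0], "rot": [0, 0, 0]},
  {"jaw": 1, "offset": [-36, 35, 0], "rot": [0, 0, 0]},
])

```text
time_s: 24.95
eef_pos: [0.4908, -0.2125, 0.1036]
eef_rot: [-0.003, 0.972, 0.234, 0.006]
wrist_force: [0.6, 0.2, 0.6]
opening: 0.999
grasp_force: 0.0
```

>>> apply_moves([
  {"jaw": 1, "offset": [-36, 35, 0], "rot": [0, 0, 0]},
  {"jaw": 1, "offset": [-30, 35, 0], "rot": [0, 0, 0]},
  {"jaw": 1, "offset": [0, 0, 0], "rot": [0, 0, 0]},
  {"jaw": 1, "offset": [0, 0, 0], "rot": [0, 0, 0]},
  {"jaw": 1, "offset": [0, 0, 0], "rot": [0, 0, 0]},
])

```text
time_s: 25.58
eef_pos: [0.4645, -0.3028, 0.1034]
eef_rot: [-0.003, 0.972, 0.234, 0.006]
wrist_force: [0.3, 0.5, 0.1]
opening: 0.999
grasp_force: 0.0
```

Run:
```python
from h import *
state()
a=np.radians(28);go(np.array([.451,-.3235,.024]),toolR([0,0,-1],[-np.sin(a),np.cos(a),0]))
```

```text
t 25.575 pos [ 0.4641 -0.3031  0.1394] fence [-302.5 -292.3  139.4] F_fence [0.3 0.4 0.1] op 0.999 g 0.0
rot [ -1.2    0.3  179.04] offs before [-22.5  12.6 115. ] offs after [ 21.2 -11.8 115.4]
rot [-0.19 -0.77 -0.95] offs before [-22.5  12.6 115. ] offs after [-21.2  11.8 115.4]
```

>>> apply_moves([
  {"jaw": 1, "offset": [-21, 12, 0], "rot": [-0.2, -0.8, -1]},
  {"jaw": 1, "offset": [0, 0, 30], "rot": [0, 0, 0]},
  {"jaw": 1, "offset": [0, 0, 30], "rot": [0, 0, 0]},
  {"jaw": 1, "offset": [0, 0, 0], "rot": [0, 0, 0]},
  {"jaw": 1, "offset": [0, 0, 0], "rot": [0, 0, 0]},
])

```text
time_s: 26.2
eef_pos: [0.4519, -0.3244, 0.0446]
eef_rot: [0.001, 0.97, 0.242, 0.0]
wrist_force: [-0.4, -0.1, 0.5]
opening: 0.997
grasp_force: 0.0
```

Run:
```python
from h import *
state()
a=np.radians(28);go(np.array([.451,-.3235,.024]),toolR([0,0,-1],[-np.sin(a),np.cos(a),0]))
```

```text
t 26.2 pos [ 0.4518 -0.3243  0.0806] fence [-318.6 -310.7   80.6] F_fence [-0.5  0.   0.5] op 0.997 g 0.0
rot [-2.0000e-02  2.0000e-01 -1.7997e+02] offs before [-0.4 -1.2 56.6] offs after [ 0.4  1.1 56.6]
rot [0.13 0.01 0.03] offs before [-0.4 -1.2 56.6] offs after [-0.4 -1.1 56.6]
```

>>> apply_moves([
  {"jaw": 1, "offset": [0, -1, 25], "rot": [0, 0, 0]},
  {"jaw": 1, "offset": [0, 0, 20], "rot": [0, 0, 0]},
  {"jaw": 1, "offset": [0, 0, 11], "rot": [0, 0, 0]},
  {"jaw": 1, "offset": [0, 0, 0], "rot": [0, 0, 0]},
  {"jaw": 1, "offset": [0, 0, 0], "rot": [0, 0, 0]},
])

```text
time_s: 26.82
eef_pos: [0.4513, -0.3245, -0.0112]
eef_rot: [0.001, 0.97, 0.242, 0.0]
wrist_force: [-0.7, -0.3, 0.6]
opening: 0.999
grasp_force: 0.0
```

>>> apply_moves([
  {"jaw": 0.6, "offset": [0, 0, 0], "rot": [0, 0, 0]},
  {"jaw": 0.5, "offset": [0, 0, 0], "rot": [0, 0, 0]},
  {"jaw": 0.4, "offset": [0, 0, 0], "rot": [0, 0, 0]},
  {"jaw": 0.3, "offset": [0, 0, 0], "rot": [0, 0, 0]},
  {"jaw": 0.2, "offset": [0, 0, 0], "rot": [0, 0, 0]},
])

```text
time_s: 27.45
eef_pos: [0.4513, -0.3245, -0.0098]
eef_rot: [0.001, 0.97, 0.242, 0.0]
wrist_force: [-5.0, 4.5, 20.2]
opening: 0.346
grasp_force: 60.0
```

Run:
```python
from h import *
state()
im,W=cloud("side")
save(cv2.resize(im[200:310,240:350],None,fx=5,fy=5,interpolation=cv2.INTER_CUBIC),"grip.png")
```

```text
t 27.45 pos [ 0.4513 -0.3244  0.0262] fence [-319.2 -310.7   26.2] F_fence [-4.   5.3 20.2] op 0.346 g 60.0
```

View pics/grip.png

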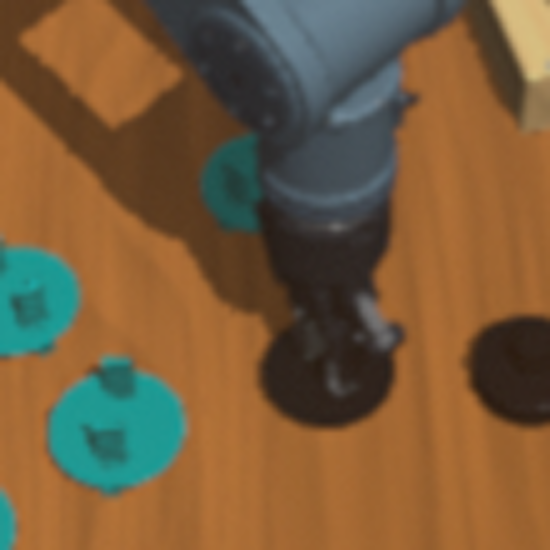

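>>> apply_moves([
  {"jaw": 0.2, "offset": [0, 0, -10], "rot": [0, 0, 0]},
  {"jaw": 0.2, "offset": [0, 0, -30], "rot": [0, 0, 0]},
  {"jaw": 0.2, "offset": [0, 0, -40], "rot": [0, 0, 0]},
  {"jaw": 0.2, "offset": [0, 0, -40], "rot": [0, 0, 0]},
  {"jaw": 0.2, "offset": [0, 0, -40], "rot": [0, 0, 0]},
])

```text
time_s: 28.12
eef_pos: [0.4503, -0.3233, 0.1489]
eef_rot: [0.001, 0.97, 0.242, -0.0]
wrist_force: [0.2, -0.5, -2.1]
opening: 0.344
grasp_force: 61.1
```

```bash
cat >> h.py <<'E'
_c=(FR@np.array([-68,-75,100]))/1000+F0; PZ=FR@np.array([-np.sin(np.radians(35)),0,np.cos(np.radians(35))]);PR=toolR(PZ,FR[:,1])
PORT=_c+PR@np.array([-.3,0,-1.2])/1000
def seat(gap):
    "tool goal (corrected TCP) with cap_seat gap mm out of the mouth"
    return PORT+PZ*(gap+12.2)/1000, toolR(-PZ,FR[:,1])
def seatpos():
    p,C,o=cur(); s=p+C[:,2]*.0122; print("seat in port frame",(PR.T@(s-PORT)*1000).round(1),"ang",np.degrees(np.arccos(-C[:,2]@PZ)).round(2),"F port",(PR.T@np.array(o["wrist_force"])).round(1),"op",round(o["opening"],3),"g",round(o["grasp_force"],1),"t",o["time_s"])
E
python3 - <<'E'
from h import *
state();print(PORT);seatpos()
go(*seat(60));print(cur()[2]["q"])
im,W=cloud("side");p,C,o=cur();L=(W-p)@C*1000
m=(np.hypot(L[...,0],L[...,1])<50)&(L[...,2]>-5)&(L[...,2]<30)
q=L[m];print(len(q),rect(q),np.percentile(q[:,2],[5,25,50,75,95]))
d=q[(q[:,2]>2)&(q[:,2]<16)];print(cv2.minEnclosingCircle(d[:,:2].astype(np.float32)))
E
```

```text
t 28.125 pos [ 0.4503 -0.3233  0.1849] fence [-319.9 -309.4  184.9] F_fence [ 0.1 -0.5 -2.1] op 0.344 g 61.1
[ 0.65382271 -0.04540914  0.09884494]
seat in port frame [-164.4 -234.4  205.2] ang 35.02 F port [-1.1 -0.5 -1.8] op 0.344 g 61.1 t 28.125
rot [ -49.22   -7.31 -155.96] offs before [ 270.5 -162.2   26.6] offs after [-157.4  234.4  143. ]
rot [-5.16 34.77 16.56] offs before [ 270.5 -162.2   26.6] offs after [ 157.4 -234.4  143. ]
[-8.36264581e-01  1.81501647e-01  1.70544876e+00 -9.15658023e-04
  1.25396012e+00  2.46811160e-01]
374 (array([-3741.4,  2575.5]), array([80398.1, 75271.5]), 31.25, [[-57633.0, 13894.0], [-18581.0, -50455.0], [50150.0, -8743.0], [11098.0, 55606.0]]) [ 2.68028708 13.09724229 14.933063   16.34588365 18.3997868 ]
((-3.2397310733795166, -0.6132223010063171), 41.70804977416992)
```

Run:
```python
from h import *
import scipy.optimize as so
for c in("side","top"):
    im,W=cloud(c);p,C,o=cur();L=(W-p)@C*1000
    r=np.hypot(L[...,0],L[...,1]);cam=np.array(ctrl.camera_params(c)["cam_to_world"])[:3,3];print(c,"cam in tool",((cam-p)@C).round(2))
    m=(r>22)&(r<38)&(L[...,2]>0)&(L[...,2]<30)
    q=L[m]; 
    if len(q)<10: print(len(q));continue
    A=np.c_[q[:,:2],np.ones(len(q))]
    s=so.least_squares(lambda s:A@s-q[:,2],[0,0,12],loss="soft_l1").x
    print(c,len(q),"plane",s.round(3),np.percentile(q[:,2],[10,50,90]).round(1))
    m=(r<50)&(np.abs(L[...,2]-np.median(q[:,2]))<6);d=L[m];h=cv2.convexHull(d[:,:2].astype(np.float32));print(cv2.minEnclosingCircle(h),cv2.fitEllipse(h))
```

```text
side cam in tool [-0.43  0.7  -1.02]
side 202 plane [-3.000e-03 -7.000e-03  6.896e+00] [4.3 6.9 9.9]
((-0.9094026684761047, 1.0674396753311157), 42.60488510131836) ((-1.3324880599975586, 1.5881104469299316), (82.29898071289062, 83.70697784423828), 120.92560577392578)
top cam in tool [-0.02 -0.3  -1.28]
top 129 plane [-1.000e-03  2.500e-02  5.696e+00] [2.4 5.4 8.5]
((1.9228038787841797, 1.3873354196548462), 42.12771987915039) ((0.9124481678009033, 3.722905158996582), (81.00228881835938, 88.72744750976562), 174.9037628173828)
```

>>> apply_moves([
  {"jaw": 0.2, "offset": [0, 0, 0], "rot": [-1.3, 8.7, 4.1]},
  {"jaw": 0.2, "offset": [0, 0, 0], "rot": [-1.3, 8.7, 4.1]},
  {"jaw": 0.2, "offset": [0, 0, 0], "rot": [-1.3, 8.7, 4.1]},
  {"jaw": 0.2, "offset": [0, 0, 0], "rot": [-1.3, 8.7, 4.1]},
  {"jaw": 0.2, "offset": [0, 0, 0], "rot": [0, 0, 0]},
])

```text
time_s: 28.9
eef_pos: [0.4479, -0.3223, 0.1444]
eef_rot: [-0.031, 0.95, 0.089, 0.299]
wrist_force: [0.3, -0.1, -1.9]
opening: 0.342
grasp_force: 61.0
```

Run:
```python
from h import *
state();seatpos();go(*seat(60))
```

```text
t 28.9 pos [ 0.4277 -0.3263  0.1739] fence [-342.7 -308.1  173.9] F_fence [ 0.3 -0.1 -1.9] op 0.342 g 61.0
seat in port frame [-182.3 -233.1  207.1] ang 0.17 F port [-0.9 -0.1 -1.7] op 0.342 g 61.0 t 28.9
rot [8.0000e-02 2.6000e-01 1.7974e+02] offs before [ 181.4 -233.5  147.6] offs after [-182.3  233.1  147.1]
rot [-0.17  0.05 -0.26] offs before [ 181.4 -233.5  147.6] offs after [ 182.3 -233.1  147.1]
```

>>> apply_moves([
  {"jaw": 0.2, "offset": [23, -29, 0], "rot": [0, 0, 0]},
  {"jaw": 0.2, "offset": [23, -29, 0], "rot": [0, 0, 0]},
  {"jaw": 0.2, "offset": [23, -29, 0], "rot": [0, 0, 0]},
  {"jaw": 0.2, "offset": [23, -29, 0], "rot": [0, 0, 0]},
  {"jaw": 0.2, "offset": [23, -29, 0], "rot": [0, 0, 0]},
])

```text
time_s: 29.52
eef_pos: [0.5157, -0.1616, 0.2139]
eef_rot: [-0.028, 0.949, 0.093, 0.299]
wrist_force: [-0.0, -0.3, -1.6]
opening: 0.34
grasp_force: 61.0
```

>>> apply_moves([
  {"jaw": 0.2, "offset": [23, -29, 0], "rot": [0, 0, 0]},
  {"jaw": 0.2, "offset": [23, -29, 0], "rot": [0, 0, 0]},
  {"jaw": 0.2, "offset": [20, -29, 0], "rot": [0, 0, 0]},
  {"jaw": 0.2, "offset": [0, 0, 35], "rot": [0, 0, 0]},
  {"jaw": 0.2, "offset": [0, 0, 35], "rot": [0, 0, 0]},
])

```text
time_s: 30.15
eef_pos: [0.5925, -0.0583, 0.1944]
eef_rot: [-0.027, 0.949, 0.094, 0.3]
wrist_force: [-0.2, -0.2, -1.0]
opening: 0.345
grasp_force: 61.1
```

>>> apply_moves([
  {"jaw": 0.2, "offset": [0, 0, 30], "rot": [0, 0, 0]},
  {"jaw": 0.2, "offset": [0, 0, 30], "rot": [0, 0, 0]},
  {"jaw": 0.2, "offset": [0, 0, 0], "rot": [0, 0, 0]},
  {"jaw": 0.2, "offset": [0, 0, 0], "rot": [0, 0, 0]},
  {"jaw": 0.2, "offset": [0, 0, 0], "rot": [0, 0, 0]},
])

```text
time_s: 30.78
eef_pos: [0.6254, -0.0534, 0.1462]
eef_rot: [-0.028, 0.949, 0.092, 0.301]
wrist_force: [-0.7, 0.6, -0.9]
opening: 0.344
grasp_force: 61.1
```

Run:
```python
from h import *
seatpos();go(*seat(25))
for c in("side","top"):
    im,W=cloud(c);p,C,o=cur();L=(W-PORT)@PR*1000
    s=p+C[:,2]*.0122;g=(PR.T@(s-PORT)*1000)
    # disc slab at height g[2]..g[2]+5 and the rim at 0, in the port frame, same camera
    r=np.hypot(L[...,0],L[...,1])
    d=L[(np.abs(L[...,2]-g[2]-4)<5)&(np.hypot(L[...,0]-g[0],L[...,1]-g[1])<48)]
    b=L[(np.abs(L[...,2])<4)&(r<50)&(r>33)]
    for n,q in(("disc",d),("rim",b)):
        if len(q)>30: print(c,n,len(q),np.median(q[:,2]).round(1),[np.round(v,1) for v in cv2.minEnclosingCircle(q[:,:2].astype(np.float32))],"x",q[:,0].min().round(1),q[:,0].max().round(1),"y",q[:,1].min().round(1),q[:,1].max().round(1))
```

```text
seat in port frame [ 3.  -2.5 79.5] ang 0.14 F port [-1.   0.7 -0.4] op 0.344 g 61.1 t 30.775
rot [ 2.0000e-01  9.0000e-02 -1.7977e+02] offs before [-3.1 -2.5 54.5] offs after [ 3.   2.5 54.5]
rot [ 0.06 -0.13  0.23] offs before [-3.1 -2.5 54.5] offs after [-3.  -2.5 54.5]
side disc 258 83.7 [array([ 2.6, -5.8]), np.float64(44.1)] x -39.7 43.4 y -48.5 36.0
side rim 139 -0.2 [array([ 0.6, -3.2]), np.float64(45.7)] x -43.9 42.9 y -46.8 37.7
top disc 259 83.9 [array([ 4. , -2.3]), np.float64(41.2)] x -16.7 42.4 y -43.1 38.9
top rim 101 0.4 [array([3.2, 2.1]), np.float64(43.4)] x -15.5 44.0 y -40.7 44.9
```

>>> apply_moves([
  {"jaw": 0.2, "offset": [-2.6, -2.8, 15], "rot": [0, 0, 0]},
  {"jaw": 0.2, "offset": [0, 0, 20], "rot": [0, 0, 0]},
  {"jaw": 0.2, "offset": [0, 0, 15], "rot": [0, 0, 0]},
  {"jaw": 0.2, "offset": [0, 0, 0], "rot": [0, 0, 0]},
  {"jaw": 0.2, "offset": [0, 0, 0], "rot": [0, 0, 0]},
])

```text
time_s: 31.5
eef_pos: [0.6504, -0.0454, 0.1022]
eef_rot: [-0.028, 0.949, 0.092, 0.3]
wrist_force: [0.7, -0.1, -1.2]
opening: 0.343
grasp_force: 61.1
```

Run:
```python
from h import *
seatpos();go(*seat(0));look()
im,W=cloud("side")
save(cv2.resize(im[140:250,330:440],None,fx=5,fy=5,interpolation=cv2.INTER_CUBIC),"ins.png")
L=(W-PORT)@PR*1000
p,C,o=cur();g=PR.T@(p+C[:,2]*.0122-PORT)*1000
d=L[(np.abs(L[...,2]-g[2]-3)<5)&(np.hypot(L[...,0]-g[0],L[...,1]-g[1])<48)]
b=L[(np.abs(L[...,2])<4)&(np.hypot(L[...,0],L[...,1])<50)]
for q in(d,b): print(len(q),"x",q[:,0].min().round(1),q[:,0].max().round(1),"y",q[:,1].min().round(1),q[:,1].max().round(1))
```

```text
seat in port frame [-0.9  0.6 28.5] ang 0.03 F port [-0.2 -0.2 -1.4] op 0.343 g 61.1 t 31.5
rot [ 5.0000e-02 -1.0000e-02 -1.7984e+02] offs before [ 0.9  0.6 28.5] offs after [-0.9 -0.6 28.5]
rot [-0.01 -0.03  0.16] offs before [ 0.9  0.6 28.5] offs after [ 0.9  0.6 28.5]
box centre rel home [1.7 0.4] yaw rel -0.0 [137.2 149.8]
227 x -42.9 39.4 y -43.6 40.0
97 x -44.1 42.9 y -48.9 20.9
```

View pics/ins.png

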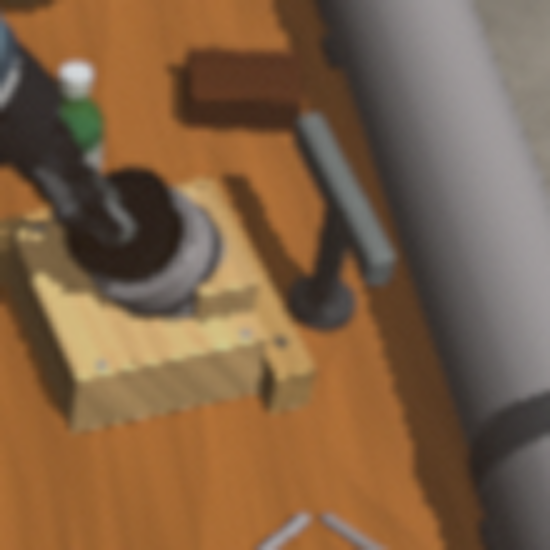

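>>> apply_moves([
  {"jaw": 0.2, "offset": [1, 0, 4], "rot": [0, 0, 0]},
  {"jaw": 0.2, "offset": [0, 0, 4], "rot": [0, 0, 0]},
  {"jaw": 0.2, "offset": [0, 0, 4], "rot": [0, 0, 0]},
  {"jaw": 0.2, "offset": [0, 0, 4], "rot": [0, 0, 0]},
  {"jaw": 0.2, "offset": [0, 0, 0], "rot": [0, 0, 0]},
])

```text
time_s: 32.22
eef_pos: [0.6602, -0.0434, 0.0893]
eef_rot: [-0.028, 0.949, 0.092, 0.299]
wrist_force: [0.6, -0.3, -0.5]
opening: 0.343
grasp_force: 61.1
```

Run:
```python
from h import *
seatpos()
```

```text
seat in port frame [-0.1  0.8 12.1] ang 0.03 F port [ 0.1 -0.4 -0.7] op 0.343 g 61.1 t 32.225
```

>>> apply_moves([
  {"jaw": 0.2, "offset": [0, 0, 2], "rot": [0, 0, 0]},
  {"jaw": 0.2, "offset": [0, 0, 2], "rot": [0, 0, 0]},
  {"jaw": 0.2, "offset": [0, 0, 2], "rot": [0, 0, 0]},
  {"jaw": 0.2, "offset": [0, 0, 2], "rot": [0, 0, 0]},
  {"jaw": 0.2, "offset": [0, 0, 0], "rot": [0, 0, 0]},
])

```text
time_s: 32.85
eef_pos: [0.6648, -0.0427, 0.0831]
eef_rot: [-0.028, 0.949, 0.092, 0.3]
wrist_force: [0.1, 0.5, -1.1]
opening: 0.347
grasp_force: 61.1
```

Run:
```python
from h import *
seatpos()
```

```text
seat in port frame [0.2 0.6 4.4] ang 0.04 F port [-0.4  0.4 -1. ] op 0.347 g 61.1 t 32.85
```

Inserted freely; now press onto the seat.

>>> apply_moves([
  {"jaw": 0.2, "offset": [0, 0, 1.5], "rot": [0, 0, 0]},
  {"jaw": 0.2, "offset": [0, 0, 1.5], "rot": [0, 0, 0]},
  {"jaw": 0.2, "offset": [0, 0, 1.5], "rot": [0, 0, 0]},
  {"jaw": 0.2, "offset": [0, 0, 1], "rot": [0, 0, 0]},
  {"jaw": 0.2, "offset": [0, 0, 0], "rot": [0, 0, 0]},
])

```text
time_s: 33.48
eef_pos: [0.6673, -0.0423, 0.0801]
eef_rot: [-0.028, 0.949, 0.092, 0.3]
wrist_force: [-26.1, -2.7, 23.0]
opening: 0.343
grasp_force: 69.7
```

Run:
```python
from h import *
seatpos()
```

```text
seat in port frame [0.6 0.5 0.5] ang 0.07 F port [-8.3  2.3 33.8] op 0.343 g 69.7 t 33.475
```

>>> apply_moves([
  {"jaw": 0.4, "offset": [0, 0, -1], "rot": [0, 0, 0]},
  {"jaw": 0.5, "offset": [0, 0, 0], "rot": [0, 0, 0]},
  {"jaw": 0.6, "offset": [0, 0, 0], "rot": [0, 0, 0]},
  {"jaw": 0.8, "offset": [0, 0, 0], "rot": [0, 0, 0]},
  {"jaw": 0.9, "offset": [0, 0, 0], "rot": [0, 0, 0]},
])

```text
time_s: 34.1
eef_pos: [0.6676, -0.0423, 0.0797]
eef_rot: [-0.028, 0.949, 0.092, 0.3]
wrist_force: [-0.4, 0.4, 1.0]
opening: 0.893
grasp_force: 0.0
```

>>> apply_moves([
  {"jaw": 0.95, "offset": [0, 0, 0], "rot": [0, 0, 0]},
  {"jaw": 0.95, "offset": [0, 0, 0], "rot": [0, 0, 0]},
  {"jaw": 0.95, "offset": [0, 0, -5], "rot": [0, 0, 0]},
  {"jaw": 0.95, "offset": [0, 0, -10], "rot": [0, 0, 0]},
  {"jaw": 0.95, "offset": [0, 0, -20], "rot": [0, 0, 0]},
])

```text
time_s: 34.72
eef_pos: [0.6469, -0.0459, 0.1084]
eef_rot: [-0.028, 0.949, 0.092, 0.299]
wrist_force: [-0.9, -0.5, 0.0]
opening: 0.951
grasp_force: 0.0
```

>>> apply_moves([
  {"jaw": 0.95, "offset": [0, 0, -40], "rot": [0, 0, 0]},
  {"jaw": 0.95, "offset": [0, 0, -40], "rot": [0, 0, 0]},
  {"jaw": 0.95, "offset": [0, 0, -40], "rot": [0, 0, 0]},
  {"jaw": 0.95, "offset": [0, 40, 0], "rot": [0, 0, 0]},
  {"jaw": 0.95, "offset": [0, 40, 0], "rot": [0, 0, 0]},
])

```text
time_s: 35.35
eef_pos: [0.5954, -0.1386, 0.2089]
eef_rot: [-0.027, 0.949, 0.092, 0.301]
wrist_force: [0.4, -0.2, 0.2]
opening: 0.948
grasp_force: 0.0
```

>>> apply_moves([
  {"jaw": 0.95, "offset": [0, 40, 0], "rot": [0, 0, 0]},
  {"jaw": 0.95, "offset": [0, 40, 0], "rot": [0, 0, 0]},
  {"jaw": 0.95, "offset": [0, 40, 0], "rot": [0, 0, 0]},
  {"jaw": 0.95, "offset": [0, 0, 0], "rot": [0, 0, 0]},
  {"jaw": 0.95, "offset": [0, 0, 0], "rot": [0, 0, 0]},
])

```text
time_s: 35.98
eef_pos: [0.6177, -0.2549, 0.2068]
eef_rot: [-0.028, 0.949, 0.092, 0.3]
wrist_force: [-0.1, 0.0, -0.7]
opening: 0.954
grasp_force: 0.0
```

Run:
```python
from h import *
seatpos();im2,W2=look()
im,W=cloud("side")
a=cv2.resize(im[150:240,335:415],None,fx=5,fy=5,interpolation=cv2.INTER_CUBIC);b=cv2.resize(im2[100:190,280:360],None,fx=5,fy=5,interpolation=cv2.INTER_CUBIC)
save(np.hstack([a,b])[:600],"fin.png")
for n,w in(("side",W),("top",W2)):
    L=(w-PORT)@PR*1000;r=np.hypot(L[...,0],L[...,1])
    q=L[(r<38)&(np.abs(L[...,2])<14)];A=np.c_[q[:,:2],np.ones(len(q))]
    from scipy.optimize import least_squares
    s=least_squares(lambda s:A@s-q[:,2],[0,0,5],loss="soft_l1").x
    t=L[(r<45)&(L[...,2]>18)&(L[...,2]<50)]
    print(n,len(q),"disc top plane",s.round(3),"tabs y",np.percentile(t[:,1],[2,98]).round(1) if len(t) else 0,len(t))
    R=np.array(sorted(t[:,1].round(0)));print(R[::3])
```

```text
seat in port frame [   0.4 -198.9  155.3] ang 0.04 F port [-0.5  0.  -0.5] op 0.954 g 0.0 t 35.975
box centre rel home [0.6 0. ] yaw rel -0.004 [137.4 150.9]
side 235 disc top plane [-1.500e-02 -2.000e-03  5.643e+00] tabs y [-28.4  24.2] 62
[-29. -28. -27. -27. -26. -26. -25. -25. -24. -23. -22.  17.  18.  18.
  19.  20.  21.  21.  22.  23.  24.]
top 342 disc top plane [ 0.000e+00 -2.000e-03  6.023e+00] tabs y [-23.9  27.8] 25
[-24. -23. -21. -20. -18.  24.  25.  26.  28.]
```

View pics/fin.png

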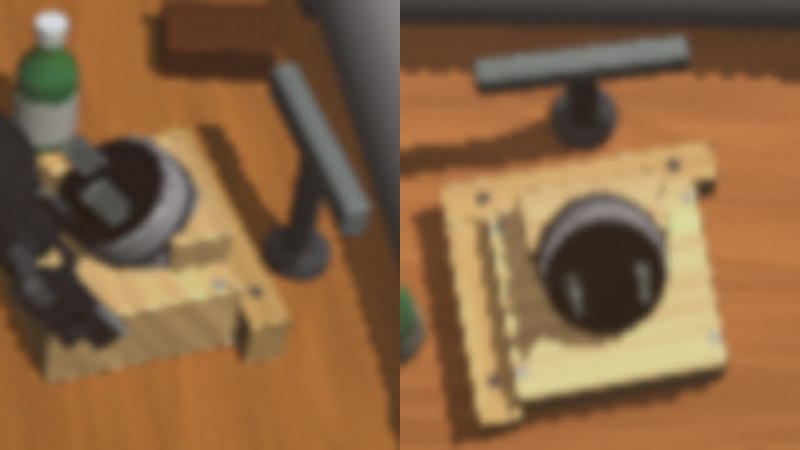

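Run:
```python
from h import *
im,W=cloud("top");L=(W-F0)@FR*1000
z=L[...,2]
def e(m,k,lo,hi,sl):  # median over strips of the max along k
    j=1-k;o=[]
    for a in range(lo,hi,sl):
        q=L[m&(L[...,j]>=a)&(L[...,j]<a+sl)]
        if len(q):o.append(q[:,k].max())
    return np.round(o,1),np.median(o).round(1)
rail=(np.abs(z-39)<4)&(np.abs(L[...,0])<200)&(np.abs(L[...,1])<200);bx=(np.abs(z-60)<4)&(L[...,0]>-170)&(L[...,0]<30)&(L[...,1]>-190)&(L[...,1]<30)
print("y rail",e(rail&(L[...,1]<40),1,-140,-10,10)[0],"box",e(bx,1,-135,-10,10)[0])
print("x rail",e(rail&(L[...,0]<40),0,-160,-10,10)[0],"box",e(bx,0,-145,-10,10)[0])
```

```text
y rail [30.3 28.6 31.  29.2 31.  29.9 31.1 29.7 31.6 29.9 28.7 31.1 29.4] box [-0.5 -2.2  0.1 -1.7  0.1 -1.7  0.6 -1.2  0.6 -0.6  1.1 -1.3  1. ]
x rail [29.3 30.9 29.6 31.3 28.7 31.  28.  30.8 30.5 30.3 30.8 28.4 29.9 27.9
 29.8] box [  -2.1   -0.8  -45.1  -82.9  -92.7 -101.1 -101.9 -104.3  -98.3  -97.5
  -85.4  -49.2   -2.6   -1.2]
```

```bash
python3 -c "
from bench import ctrl
print(ctrl.hand_in())"
```

```text
the job is handed in; nothing more can be done
None
```

I pushed the collector box home into the fence corner and seated the dust cap on the port with both tabs sprung out, then handed the job in after about 36 s; by my last camera measurements the box is within about 1.5 mm of both rails, and no verdict came back.

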